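# Clear the desk pile onto its rests

## Task

Take the little pile on the table apart and set each thing the right way up, centred and lengthwise, on the wooden rest made to its size: the power brick, the old phone and the USB stick each flat between the end stops of its own rest, and the tealight flat inside the rim of the round one. Leave the mug and the tin standing where they are.

Things in the scene. Friction and masses are not known exactly. Their poses are not given: they have to be found in the camera images.
- power_brick: loose black power brick, a rounded box 108 x 52 x 30 mm, lying flat as the bottom of the pile. Origin: centre of its underside; x along its 108 mm length, z up.
- old_phone: loose old black phone, 128 x 63 x 13 mm, lying flat crosswise on the middle of the power brick, so that its ends overhang and the brick's ends stick out on either side. Origin: centre of its underside; x along its 128 mm length, z up.
- usb_stick: loose blue USB stick, 56 x 20 x 9 mm, lying flat across the phone near one of the phone's ends. Origin: centre of its underside; x along its 56 mm length, z up.
- tealight: loose tealight candle in a thin metal cup, round, 38 mm across, 15 mm high, standing on the phone near its other end. Origin: centre of its underside; z up.
- brick_rest: fixed wooden rest for the power brick, the one with the tall end stops: a board 146 x 72 mm, 8 mm thick, with a 10 mm thick stop across each end that stands 14 mm above the board; 126 mm free between the stops, long sides open. Origin: centre of its underside; x along the 146 mm length; things stand at z = 8 mm.
- phone_rest: fixed wooden rest for the old phone, the longest one: a board 166 x 82 mm, 8 mm thick, with a 10 mm thick stop across each end that stands 6 mm above the board; 146 mm free between the stops, long sides open. Origin: centre of its underside; x along the 166 mm length; things stand at z = 8 mm.
- stick_rest: fixed wooden rest for the USB stick, the smallest oblong one: a board 94 x 40 mm, 8 mm thick, with a 10 mm thick stop across each end that stands 5 mm above the board; 74 mm free between the stops, long sides open. Origin: centre of its underside; x along the 94 mm length; things stand at z = 8 mm.
- tealight_rest: fixed round wooden rest for the tealight: a disc 68 mm across, 8 mm thick, with a low rim that stands 3 mm above the disc and leaves about 58 mm free inside. Origin: centre of its underside; z up; things stand at z = 8 mm.
- mug: loose cream mug, 92 mm across, 127 mm with its handle, 95 mm high, standing upright behind on the left; not to be disturbed. Origin: centre of its underside.
- tin: loose round food tin with a green label, 75 mm across, 58 mm high, standing upright behind on the right; not to be disturbed. Origin: centre of its underside.

How it is judged (in metres and radians):
At the end, for the whole second after the job is handed in: Brick, phone and stick lie flat and right way up on the boards of their own rests, within 12 mm of centre along and across, in line to 0.2 rad; the tealight flat on the round rest within 11 mm of centre in x and y; all released, at rest; mug and tin upright, within 25 mm of their starts (x of power_brick in the frame of brick_rest between -0.012 and 0.012 m and y of power_brick in the frame of brick_rest between -0.012 and 0.012 m and z of power_brick in the frame of brick_rest between 0.005 and 0.012 m and angle between each of power_brick, old_phone, usb_stick, tealight, mug, tin's own z axis and vertical below 0.12 rad and linear speed of each of power_brick, old_phone, usb_stick, tealight below 0.02 m/s and contact force between the fingers and power_brick below 0.1 N and angle between the x axis of power_brick and the x axis of brick_rest, either way round below 0.2 rad and x of old_phone in the frame of phone_rest between -0.012 and 0.012 m and y of old_phone in the frame of phone_rest between -0.012 and 0.012 m and z of old_phone in the frame of phone_rest between 0.005 and 0.012 m and contact force between the fingers and old_phone below 0.1 N and angle between the x axis of old_phone and the x axis of phone_rest, either way round below 0.2 rad and x of usb_stick in the frame of stick_rest between -0.012 and 0.012 m and y of usb_stick in the frame of stick_rest between -0.012 and 0.012 m and z of usb_stick in the frame of stick_rest between 0.005 and 0.012 m and contact force between the fingers and usb_stick below 0.1 N and angle between the x axis of usb_stick and the x axis of stick_rest, either way round below 0.2 rad and x of tealight in the frame of tealight_rest between -0.011 and 0.011 m and y of tealight in the frame of tealight_rest between -0.011 and 0.011 m and z of tealight in the frame of tealight_rest between 0.005 and 0.012 m and contact force between the fingers and tealight below 0.1 N); the robot touches nothing.
It fails at once if the mug or the tin is shifted by more than 25 mm (distance of any of mug, tin from where it was at the start of the episode above 0.025 m).
It also fails if it takes over 99 s, if anything falls off the work surface, if the arm or the gripper's body presses on something with over 40 N, if the wrist force passes 120 N, or if a joint passes its speed limit or range.

## Robot

A 6-joint arm with a two-finger parallel gripper is mounted at the origin on the work surface; the furniture and walls round the work are solid. World frame = base frame: x ahead of the robot, y to its left, z up, the work surface at z = 0. Lengths are in mm, angles in rad, forces in N, time in s.
With the tool pointing down it reaches from about 325 to 775 mm from the base axis. Payload 5.5 kg.
Tool frame: the origin (TCP) lies on the centre line of the jaws, within the pads' length; the fingertips stand 17 mm ahead of it and the grasp point (between the pads) lies 2 mm behind it (tips_ahead is the distance from the TCP to the fingertips, in mm); z points along the fingers, y is the line along which they close (so a half turn about z gives the same grasp; the last joint's range is limited). The gripper opens to 85 mm and grips with 20 to 120 N. Pads are 22 mm wide; open, the fingers measure 114 mm over their backs; the gripper's body (76 mm by 85 mm) begins 54 mm behind the grasp point. The pads swing forward as they close: fully open they stand 13 mm farther back than shut.
Start: joints at [-1.357, 0.091, 1.231, -0, 1.82, -0.057], TCP at [160.501, -578.149, 248.275] pointing down, gripper open.
Joint ranges: [-2.87, 2.87], [-0.86, 2.18], [0.17, 2.46], [-1.51, 4.65], [0.06, 2.69], [-2.65, 2.65]. Speed limits (rad/s): [2.57, 2.57, 3.01, 3.14, 3.14, 3.14].

## Interface

Orientations are given as a 3x3 rotation matrix whose columns are the frame's x, y, z axes.
In Python, from station import * gives the robot as it stands.
- The arm moves only by the tool send_rows, never from a script. Its argument "moves" is a list of rows, each an object with "linear": the shift along the tool's x, y, z in units of 25 mm (1.0 is 25 mm), a list of three; "angular": the turn, a rotation vector about the tool's x, y, z in units of 0.12 rad (1.0 is 0.12 rad), a list of three; "gripper": the closure, from 0 (fully open) to 1 (shut). In form: [{"linear": [dx, dy, dz], "angular": [wx, wy, wz], "gripper": gripper}, ...]. A call has 1 to 8 rows; each row shifts and turns the commanded pose from where the row before left it, along the tool's axes as they then stand; what a row does not reach is not made up. A row lasts 1/8 s, in which the tool goes at most 62.5 mm and 10.7 degrees, less where a joint would pass 70% of its speed; a pose out of reach is approached as far as the arm can. A call with a number of a shift or a turn outside -1 to 1 is refused whole. A call with a gripper value outside its range is refused whole. The fingers move at their own pace and stop on an object; "newtons" is the grip in N (left out, the last holds). Time passes only in rows, so rows that do not move let the fingers close. It gives the time, the measured TCP pose, the force, the opening and the grip force at its end, in the units of the state.
- get_obs(): the state, without advancing time (a new reading comes with each control period).
- get_image(name): name is "scene" or "top" or "wrist"; returns the picture (480x640x3 uint8, red, green, blue); there is no depth.
- camera_info(name): a dict with "fx", "fy", "cx", "cy" (pixels), "k1" (the pictures are not rectified: a ray, as slopes to the right and down, at radius r is drawn at 1 + k1 r^2 times it, then the intrinsics apply), "rvec" (rotation vector, rad) and "tvec" (3), from world to camera coordinates, as OpenCV has them. Camera axes: x right, y down, z forward; pixel columns grow to the right and rows downward; lengths in mm; the calibration is good to about 2 mm. A picture is of the moment at which its call begins: read the wrist's pose just before it. camera_info takes no time and is no camera call; for the wrist camera it gives the pose at the moment of the call.
- job_done(): hands the job in; it is judged then, once.
Trained networks look in the newest picture that a camera, given by its name, has taken for a name from the list of things; names that differ only in an ending like _2 or _b are one class to them, and where a whole thing is asked for, a point or a joint stands for the part that bears it (a point fixed in the world has none). Each returns a list of dicts, best first, with "confidence" (0 to 1); they miss things now and then, are a little off and sometimes report something else, mostly with a low value. They report only what shows in the picture. A call takes as long as a camera call.
- find_in(camera, thing): "at" ([column, row] as shares, 0 to 1, of the picture: columns of its width, rows of its height, amid what is visible of it).
The state is a dict: "clock": time; "joint_pos": joint angles; "dq": joint speeds; "effort": joint torques, N m; "ee_pos": TCP position; "tool_rot": TCP orientation; "ft_force": force on the tool from outside, world axes, zero at the start; "torque": the same for the moment, N m; "opening": finger opening in mm; "grip_force": force on a finger pad.
Only numpy, scipy, OpenCV 4.12 (cv2) and the standard library are available. Lean on these libraries where they do the work, as an engineer would, in place of code of your own. Each camera call takes 0.05 s, during which the arm holds its last target. There are 200 camera calls.

## Working session

There is one attempt and no reset: what is moved stays moved. The work goes in short steps, Python scripts to look and compute and a tool call to move; the robot and the scene stay as the last step left them, time stands still between calls to the robot, and variables do not carry over. Pictures are saved under pics/ and viewed, at most 14 in all, crops included, and the job is handed in when it is done.

Besides the shell and the picture viewer there is one more tool, called by a JSON object that holds its "fn" and its "kwargs", one argument or row to a line. send_rows: Moves the arm, as the interface text tells. Shifts and turns lie within -1 to 1; 1 stands for 25 mm of shift or 0.12 rad of turn. Its arguments: {"type":"object","properties":{"moves":{"type":"array"},"newtons":{"type":"number"}},"required":["moves"]}

```bash
mkdir -p pics; ls; python3 - <<'E'
from station import *
import cv2
for n in ("scene","top"):
    im=get_image(n); cv2.imwrite(f"pics/{n}0.png",im[:,:,::-1])
    print(n,{k:(v if not hasattr(v,'tolist') else v.tolist()) for k,v in camera_info(n).items()})
    for t in ["power_brick","old_phone","usb_stick","tealight","brick_rest","phone_rest","stick_rest","tealight_rest","mug","tin"]:
        print(t,[(round(d["at"][0]*640),round(d["at"][1]*480),round(d["confidence"],2)) for d in find_in(n,t)[:2]])
o=get_obs();print(o["clock"],o["ee_pos"],o["tool_rot"],o["opening"])
E
```

```text
pics
scene {'fx': 486.24715542337924, 'fy': 486.24715542337924, 'cx': 319.867900716929, 'cy': 237.63385857929433, 'k1': -0.1217268802720355, 'rvec': [0.6007413254365251, -2.447147670643044, 1.4078552057698712], 'tvec': [508.76528281796516, 175.99958420764395, 1238.9924567458984]}
power_brick []
old_phone [(350, 252, 0.73)]
usb_stick []
tealight [(344, 240, 0.45)]
brick_rest [(327, 230, 0.8), (323, 314, 0.69)]
phone_rest [(400, 220, 0.96)]
stick_rest [(279, 274, 0.84)]
tealight_rest [(326, 314, 0.9)]
mug [(226, 296, 0.61)]
tin [(345, 193, 0.95), (342, 240, 0.39)]
top {'fx': 528.5169776242395, 'fy': 528.5169776242395, 'cx': 317.9783672552405, 'cy': 241.50321577671133, 'k1': -0.01976243179479889, 'rvec': [2.176981059716066, -2.1421762945388148, 0.14100045130315472], 'tvec': [0.39845503625744977, 554.9657582474454, 1411.7706699056985]}
power_brick [(308, 275, 0.62), (456, 208, 0.33)]
old_phone [(317, 271, 0.57), (373, 221, 0.57)]
usb_stick [(315, 285, 0.51)]
tealight [(321, 258, 0.72)]
brick_rest [(374, 223, 0.79)]
phone_rest [(431, 288, 0.6)]
stick_rest [(267, 216, 0.58)]
tealight_rest [(232, 287, 0.8)]
mug [(183, 204, 0.79)]
tin [(456, 205, 0.94)]
1.1 [ 160.50763944 -578.14908118  248.27744721] [[ 9.63557593e-01  2.67500961e-01 -3.52033533e-05]
 [ 2.67500962e-01 -9.63557593e-01  1.53878764e-05]
 [-2.98041866e-05 -2.42440360e-05 -9.99999999e-01]] 85.29383543332352
```

View pics/top0.png

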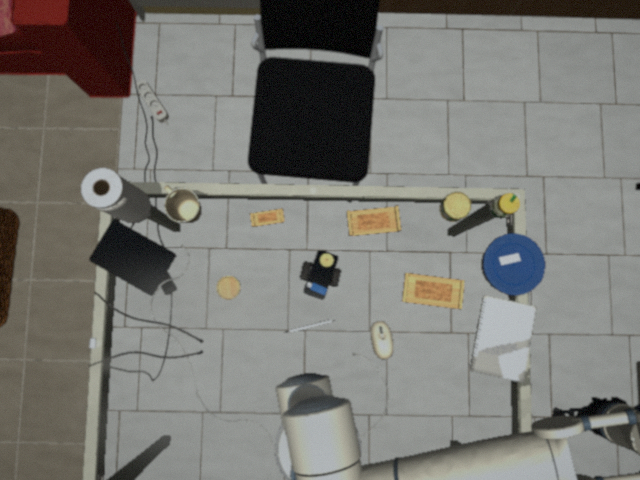

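View pics/scene0.png

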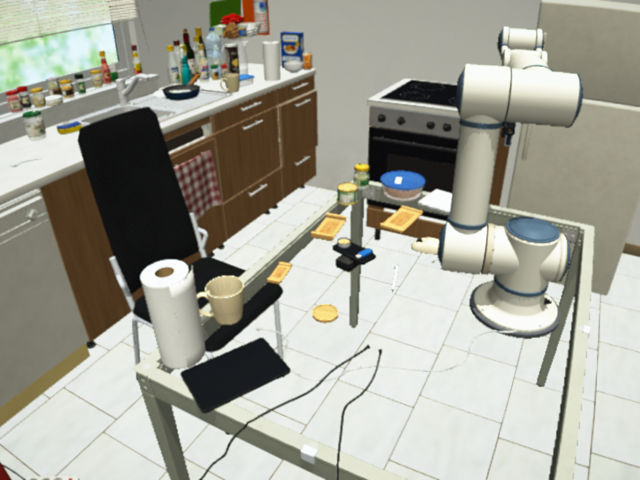

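```bash
cat > h.py <<'E'
from station import *
import numpy as np, cv2
from scipy.spatial.transform import Rotation as R
def K(i): return np.array([[i["fx"],0,i["cx"]],[0,i["fy"],i["cy"]],[0,0,1.]]), 
def px2w(i,uv,z):
    """pixel(s) -> world points on the plane z (mm)"""
    k=K(i)[0]; d=(np.atleast_2d(uv).astype(float)-[i["cx"],i["cy"]])/[i["fx"],i["fy"]]
    s=d.copy()
    for _ in range(20): s=d/(1+i["k1"]*(s**2).sum(1,keepdims=True))
    M=R.from_rotvec(np.ravel(i["rvec"])).as_matrix(); t=np.ravel(i["tvec"])
    o=-M.T@t; r=np.c_[s,np.ones(len(s))]@M
    return o+r*((z-o[2])/r[:,2])[:,None]
def w2px(i,P):
    p,_=cv2.projectPoints(np.atleast_2d(P).astype(float),np.array(i["rvec"],float).ravel(),np.array(i["tvec"],float).ravel(),K(i)[0],np.array([i["k1"],0,0,0.]))
    return p[:,0]
def yaw(o): return np.arctan2(o["tool_rot"][1][0],o["tool_rot"][0][0])
def grasp_yaw(phi,near):
    """tool-x yaw so that the closing line (tool y) is along world angle phi (mod pi), nearest to `near`"""
    a=phi+np.pi/2; return a+np.pi*np.round((near-a)/np.pi)
def plan(x,y,z,yw=None,start=None,n=None):
    """straight rows to pose; tool pointing down: R=[x=(c,s),y=(s,-c),z=-1]; turn about tool z by +w lowers yaw"""
    if start is None:
        o=get_obs(); start=(*o["ee_pos"],yaw(o))
    p=np.array(start[:3]); a=start[3]; yw=a if yw is None else yw
    d=np.array([x,y,z])-p; w=yw-a
    mx=n or int(max(1,np.ceil(np.abs(d).max()/24.9),np.ceil(abs(w)/.119)))
    while True:
        rows=[];b=a
        for k in range(mx):
            c,s=np.cos(b),np.sin(b); e=d/mx
            rows.append(([round(v/25,3) for v in (c*e[0]+s*e[1],s*e[0]-c*e[1],-e[2])],round(-w/mx/.12,3))); b+=w/mx
        if max(abs(v) for r in rows for v in r[0])<=1: break
        mx+=1
    print(f"{mx} rows to",np.round([x,y,z],1),round(yw,3))
    if len({str(r) for r in rows})==1: print(rows[0])
    else:
        for r in rows: print(r)
    return (x,y,z,yw)
E
python3 - <<'E'
from h import *
i=camera_info("top")
for n,uv,z in [("pile",(321,271),30),("stick",(317,288),50),("tea",(326,260),58),("brick_rest",(374,221),14),("phone_rest",(433,291),10),("stick_rest",(267,217),10),("tearest",(229,288),10),("mug",(183,206),95),("tin",(456,207),58)]:
    print(n,np.round(px2w(i,uv,z)[0],0))
w=camera_info("wrist"); M=R.from_rotvec(np.ravel(w["rvec"])).as_matrix(); c=-M.T@np.ravel(w["tvec"]); o=get_obs()
print(w["fx"],w["k1"],"cam in tool",o["tool_rot"].T@(c-o["ee_pos"]) , (M@np.array(o["tool_rot"])).round(2).tolist())
im=cv2.imread("pics/top0.png")[185:325,200:480]; cv2.imwrite("pics/topc.png",cv2.resize(im,None,fx=2.8,fy=2.8,interpolation=2))
plan(440,0,380,0)
E
```

```text
pile [475.  -0.  30.]
stick [427.  10.  50.]
tea [502. -13.  58.]
brick_rest [ 618. -146.   14.]
phone_rest [ 426. -310.   10.]
stick_rest [625. 153.  10.]
tearest [425. 252.  10.]
mug [636. 368.  95.]
tin [ 653. -365.   58.]
399.3765208495976 -0.06985992470146753 cam in tool [  68.57857446    1.48574372 -125.45718528] [[-0.0, 1.0, 0.0], [-0.96, -0.0, -0.27], [-0.27, -0.0, 0.96]]
24 rows to [440   0 380] 0
([np.float64(0.707), np.float64(-0.804), np.float64(-0.22)], np.float64(0.094))
([np.float64(0.697), np.float64(-0.812), np.float64(-0.22)], np.float64(0.094))
([np.float64(0.688), np.float64(-0.82), np.float64(-0.22)], np.float64(0.094))
([np.float64(0.679), np.float64(-0.827), np.float64(-0.22)], np.float64(0.094))
([np.float64(0.67), np.float64(-0.835), np.float64(-0.22)], np.float64(0.094))
([np.float64(0.66), np.float64(-0.842), np.float64(-0.22)], np.float64(0.094))
([np.float64(0.651), np.float64(-0.85), np.float64(-0.22)], np.float64(0.094))
([np.float64(0.641), np.float64(-0.857), np.float64(-0.22)], np.float64(0.094))
([np.float64(0.631), np.float64(-0.864), np.float64(-0
[... 522 characters left out ...]
61), np.float64(-0.911), np.float64(-0.22)], np.float64(0.094))
([np.float64(0.551), np.float64(-0.918), np.float64(-0.22)], np.float64(0.094))
([np.float64(0.54), np.float64(-0.924), np.float64(-0.22)], np.float64(0.094))
([np.float64(0.53), np.float64(-0.93), np.float64(-0.22)], np.float64(0.094))
([np.float64(0.519), np.float64(-0.936), np.float64(-0.22)], np.float64(0.094))
([np.float64(0.509), np.float64(-0.942), np.float64(-0.22)], np.float64(0.094))
([np.float64(0.498), np.float64(-0.947), np.float64(-0.22)], np.float64(0.094))
([np.float64(0.487), np.float64(-0.953), np.float64(-0.22)], np.float64(0.094))
([np.float64(0.477), np.float64(-0.958), np.float64(-0.22)], np.float64(0.094))
```

View pics/topc.png

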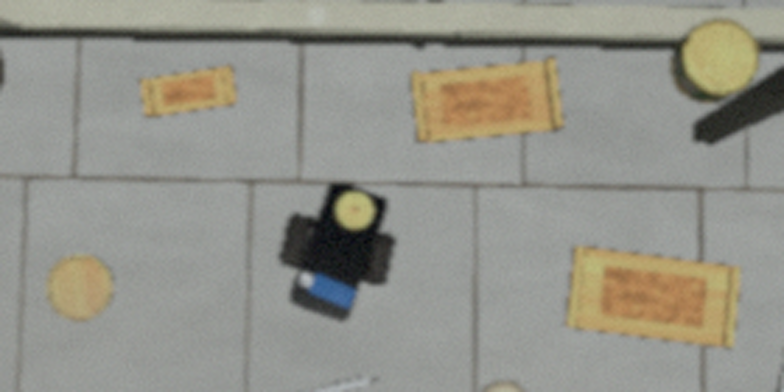

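{"fn": "send_rows", "kwargs": {
  "moves": [
    {"linear": [0, 0, -0.88], "angular": [0, 0, 0.376], "gripper": 0},
    {"linear": [0, 0, -0.88], "angular": [0, 0, 0.376], "gripper": 0},
    {"linear": [0, 0, -0.88], "angular": [0, 0, 0.376], "gripper": 0},
    {"linear": [0, 0, -0.88], "angular": [0, 0, 0.376], "gripper": 0},
    {"linear": [0, 0, -0.88], "angular": [0, 0, 0.376], "gripper": 0},
    {"linear": [0, 0, -0.88], "angular": [0, 0, 0.376], "gripper": 0},
    {"linear": [0.566, -0.964, 0], "angular": [0, 0, 0], "gripper": 0},
    {"linear": [0.566, -0.964, 0], "angular": [0, 0, 0], "gripper": 0}
  ]
}}

```text
clock: 2.1
ee_pos: [189.0, -529.7, 380.4]
tool_rot: [[1.0, -0.001, 0.0], [-0.001, -1.0, -0.0], [0.0, 0.0, -1.0]]
ft_force: [-1.0, -0.4, -0.5]
opening: 85.4
grip_force: 0.0
```

{"fn": "send_rows", "kwargs": {
  "moves": [
    {"linear": [0.566, -0.964, 0], "angular": [0, 0, 0], "gripper": 0},
    {"linear": [0.566, -0.964, 0], "angular": [0, 0, 0], "gripper": 0},
    {"linear": [0.566, -0.964, 0], "angular": [0, 0, 0], "gripper": 0},
    {"linear": [0.566, -0.964, 0], "angular": [0, 0, 0], "gripper": 0},
    {"linear": [0.566, -0.964, 0], "angular": [0, 0, 0], "gripper": 0},
    {"linear": [0.566, -0.964, 0], "angular": [0, 0, 0], "gripper": 0},
    {"linear": [0.566, -0.964, 0], "angular": [0, 0, 0], "gripper": 0},
    {"linear": [0.566, -0.964, 0], "angular": [0, 0, 0], "gripper": 0}
  ]
}}

```text
clock: 3.1
ee_pos: [302.3, -336.3, 380.4]
tool_rot: [[1.0, -0.0, 0.0], [-0.0, -1.0, -0.0], [0.0, 0.0, -1.0]]
ft_force: [0.4, -0.8, 0.2]
opening: 85.7
grip_force: 0.0
```

{"fn": "send_rows", "kwargs": {
  "moves": [
    {"linear": [0.566, -0.964, 0], "angular": [0, 0, 0], "gripper": 0},
    {"linear": [0.566, -0.964, 0], "angular": [0, 0, 0], "gripper": 0},
    {"linear": [0.566, -0.964, 0], "angular": [0, 0, 0], "gripper": 0},
    {"linear": [0.566, -0.964, 0], "angular": [0, 0, 0], "gripper": 0},
    {"linear": [0.566, -0.964, 0], "angular": [0, 0, 0], "gripper": 0},
    {"linear": [0.566, -0.964, 0], "angular": [0, 0, 0], "gripper": 0},
    {"linear": [0.566, -0.964, 0], "angular": [0, 0, 0], "gripper": 0},
    {"linear": [0.566, -0.964, 0], "angular": [0, 0, 0], "gripper": 0}
  ]
}}

```text
clock: 4.1
ee_pos: [415.5, -143.5, 380.5]
tool_rot: [[1.0, 0.0, 0.001], [0.0, -1.0, -0.0], [0.001, 0.0, -1.0]]
ft_force: [-0.1, 0.1, -0.0]
opening: 85.7
grip_force: 0.0
```

{"fn": "send_rows", "kwargs": {
  "moves": [
    {"linear": [0.566, -0.964, 0], "angular": [0, 0, 0], "gripper": 0},
    {"linear": [0.566, -0.964, 0], "angular": [0, 0, 0], "gripper": 0},
    {"linear": [0.566, -0.964, 0], "angular": [0, 0, 0], "gripper": 0},
    {"linear": [0.566, -0.964, 0], "angular": [0, 0, 0], "gripper": 0},
    {"linear": [0.566, -0.964, 0], "angular": [0, 0, 0], "gripper": 0},
    {"linear": [0.566, -0.964, 0], "angular": [0, 0, 0], "gripper": 0},
    {"linear": [0, 0, 0], "angular": [0, 0, 0], "gripper": 0}
  ]
}}

```text
clock: 4.97
ee_pos: [500.5, 1.5, 379.7]
tool_rot: [[1.0, 0.003, -0.001], [0.003, -1.0, 0.0], [-0.001, -0.0, -1.0]]
ft_force: [-0.8, -0.7, 0.2]
opening: 85.3
grip_force: 0.0
```

```bash
sed -i 's/round(v\/25,3)/float(round(v\/25,2))/; s/round(-w\/mx\/.12,3)/float(round(-w\/mx\/.12,2))/' h.py
python3 - <<'E'
from h import *
import pickle
o=get_obs(); i=camera_info("wrist"); im=get_image("wrist"); cv2.imwrite("pics/w1.png",im[:,:,::-1]); pickle.dump(i,open("w1.pkl","wb"))
print(o["clock"],o["ee_pos"],yaw(o))
for t,z in [("power_brick",30),("old_phone",43),("usb_stick",52),("tealight",58),("brick_rest",10),("phone_rest",10),("stick_rest",10),("tealight_rest",10)]:
    for d in find_in("wrist",t)[:2]:
        uv=np.array(d["at"])*[640,480]; print(t,uv.round(),round(d["confidence"],2),px2w(i,uv,z)[0].round(1))
E
```

```text
4.975 [500.50696822   1.48070194 379.74957626] 0.002544118331625475
power_brick [298. 214.] 0.75 [472.9  27.8  30. ]
power_brick [446.  89.] 0.19 [ 617.6 -141.4   30. ]
old_phone [16. 75.] 0.68 [638.3 346.7  43. ]
usb_stick [316. 256.] 0.77 [426.8   6.2  52. ]
tealight [334. 191.] 0.87 [505.3 -15.1  58. ]
brick_rest [446.  89.] 0.85 [ 620.4 -147.4   10. ]
phone_rest [555. 246.] 0.85 [ 428.  -309.5   10. ]
stick_rest [193.  85.] 0.82 [624.  151.6  10. ]
stick_rest [550. 243.] 0.63 [ 432. -302.   10.]
tealight_rest [129. 246.] 0.8 [427.  251.5  10. ]
tealight_rest [195.  85.] 0.39 [624.4 148.5  10. ]
```

View pics/w1.png

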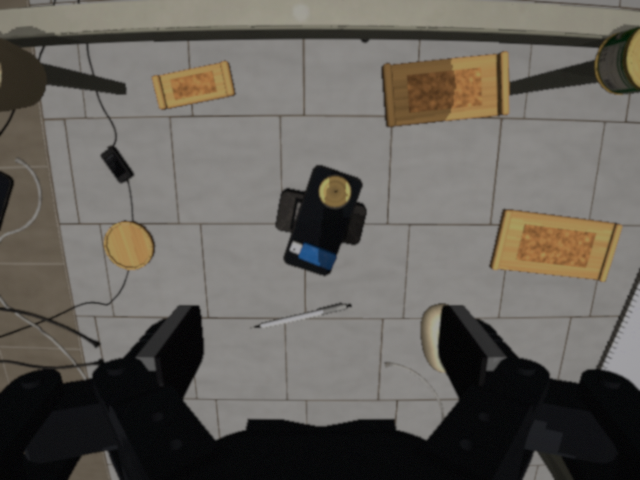

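```bash
cat >> h.py <<'E'
from scipy.optimize import minimize
def pts(L,W,z0,z1,rnd=False):
    if rnd: a=np.linspace(0,2*np.pi,40); q=np.c_[np.cos(a),np.sin(a)]*L/2
    else: q=np.array([[1,1],[1,-1],[-1,-1],[-1,1]])*[L/2,W/2]
    return np.vstack([np.c_[q,np.full(len(q),z)] for z in (z0,z1)])
def sil(i,P,x,y,a):
    c,s=np.cos(a),np.sin(a); Q=P.copy(); Q[:,0]=x+c*P[:,0]-s*P[:,1]; Q[:,1]=y+s*P[:,0]+c*P[:,1]
    h=cv2.convexHull(w2px(i,Q).astype(np.float32)); m=np.zeros((480,640),np.uint8)
    cv2.fillConvexPoly(m,np.round(h*16).astype(np.int32),255,cv2.LINE_AA,4); return m/255.
def fit(i,mask,P,x0,s=(12,12,.3)):
    """pose (x,y,yaw) whose silhouette best overlaps the mask"""
    mask=mask.astype(float); f=lambda v:1-np.minimum(m:=sil(i,P,*v),mask).sum()/np.maximum(m,mask).sum()
    best=None
    for k in (1,-1):
        S=np.vstack([x0]+[np.array(x0)+np.eye(3)[j]*s[j]*k for j in range(3)])
        r=minimize(f,x0,method="Nelder-Mead",options=dict(initial_simplex=S,xatol=.02,fatol=1e-5,maxiter=300))
        if best is None or r.fun<best.fun: best=r
    return best.x, 1-best.fun
def near(i,x,y,z,rad):
    """mask of pixels whose ray meets plane z within rad of x,y"""
    v,u=np.mgrid[:480,:640]; w=px2w(i,np.c_[u.ravel(),v.ravel()],z)
    return (np.hypot(w[:,0]-x,w[:,1]-y)<rad).reshape(480,640)
E
python3 - <<'E'
from h import *
import pickle
i=pickle.load(open("w1.pkl","rb")); im=cv2.imread("pics/w1.png"); H,S,V=cv2.split(cv2.cvtColor(im,cv2.COLOR_BGR2HSV))
wood=(S>70)&(H>5)&(H<35)&(V>60)
blue=(S>90)&(H>95)&(H<130)
gold=(S>50)&(H>12)&(H<40)&(V>60)
dark=(V<60)
for n,m,P,x0,rad in [("brick_rest",wood,pts(146,72,0,22),(620,-147,.07),100),("phone_rest",wood,pts(166,82,0,14),(428,-310,-.1),110),
  ("stick_rest",wood,pts(94,40,0,13),(624,151,.15),70),("tealight_rest",wood,pts(68,68,0,11,True),(427,251,0),55),
  ("tealight",gold,pts(38,38,43,58,True),(505,-15,0),40)]:
    x,q=fit(i,m&near(i,x0[0],x0[1],10,rad),P,x0); print(n,x.round([1,1,3]) if 0 else np.round(x,3),round(q,3))
m=(dark|blue|gold)&near(i,470,-2,40,85)
cv2.imwrite("pics/m.png",m*255)
# joint fit of pile: brick + phone
pb,pp=pts(108,52,0,30),pts(128,63,30,43)
f=lambda v:1-np.minimum(s:=np.maximum(sil(i,pb,*v[:3]),sil(i,pp,*v[3:])),m).sum()/np.maximum(s,m).sum()
x0=np.array([470,0,-.2,470,-2,1.3-0.0])
for a in (1.3,1.85):
    x0[5]=a; r=minimize(f,x0,method="Nelder-Mead",options=dict(initial_simplex=np.vstack([x0,x0+np.diag([10,10,.2,10,10,.2])]),maxiter=800)); print(r.x.round(3),1-r.fun)
u=blue&near(i,427,6,50,50); vv,uu=np.nonzero(u); w=px2w(i,np.c_[uu,vv],52)[:,:2]; print("blue rect",cv2.minAreaRect(w.astype(np.float32)))
E
```

```text
brick_rest [ 618.12  -147.771    1.688] 0.898
phone_rest [ 426.1   -315.157   -1.703] 0.905
stick_rest [623.173 153.286  -1.412] 0.869
tealight_rest [4.25193e+02 2.54783e+02 6.00000e-02] 0.862
tealight [ 5.03982e+02 -1.54600e+01 -5.60000e-02] 0.849
[ 4.67066e+02 -3.20000e+00 -2.50000e-01  4.71615e+02 -3.65400e+00
  1.60000e+00] 0.6977840546374131
[446.746  -9.653  -0.658 464.008   2.465   2.8  ] 0.7701876737374106
blue rect ((442.7699279785156, 2.7577590942382812), (47.17280960083008, 62.42130661010742), 76.04402160644531)[ WARN:0@3.040] global loadsave.cpp:1063 imwrite_ Unsupported depth image for selected encoder is fallbacked to CV_8U.
```

```bash
python3 - <<'E'
from h import *
import pickle
i=pickle.load(open("w1.pkl","rb")); im=cv2.imread("pics/w1.png"); H,S,V=cv2.split(cv2.cvtColor(im,cv2.COLOR_BGR2HSV))
wood=(S>70)&(H>5)&(H<35)&(V>60); wood=cv2.morphologyEx(wood.astype(np.uint8),cv2.MORPH_CLOSE,np.ones((5,5)))>0
blue=(S>110)&(H>98)&(H<125)&(V>50); gold=(S>50)&(H>12)&(H<40)&(V>60)
pile=((V<75)|blue|gold)&near(i,470,-2,40,85); pile=cv2.morphologyEx(pile.astype(np.uint8),cv2.MORPH_CLOSE,np.ones((9,9)))>0
ov=im.copy(); 
def draw(s): cv2.drawContours(ov,cv2.findContours((s>.5).astype(np.uint8),0,1)[0],-1,(0,0,255),1)
for n,m,P,x0,rad in [("brick_rest",wood,pts(146,72,0,22),(618,-147,1.68),100),("phone_rest",wood,pts(166,82,0,14),(427,-312,1.44),110),
  ("stick_rest",wood,pts(94,40,0,13),(624,152,1.73),70),("tealight_rest",wood,pts(68,68,0,11,True),(427,252,0),55)]:
    x,q=fit(i,m&near(i,x0[0],x0[1],10,rad),P,x0); print(n,np.round(x,3),round(q,3)); draw(sil(i,P,*x))
pb,pp=pts(108,52,0,30),pts(128,63,30,43)
f=lambda v:1-np.minimum(s:=np.maximum(sil(i,pb,*v[:3]),sil(i,pp,*v[3:])),pile).sum()/np.maximum(s,pile).sum()
x0=np.array([470,0,1.34,470,-2,-.23])
r=minimize(f,x0,method="Nelder-Mead",options=dict(initial_simplex=np.vstack([x0,x0+np.diag([10,10,.2,10,10,.2])]),maxiter=900)); print("brick,phone",r.x.round(3),1-r.fun)
draw(sil(i,pb,*r.x[:3]));draw(sil(i,pp,*r.x[3:]))
nb=blue&near(i,427,6,50,45); vv,uu=np.nonzero(nb); w=px2w(i,np.c_[uu,vv],52)[:,:2]; print("blue rect",cv2.minAreaRect(w.astype(np.float32)))
g=gold&near(i,505,-15,58,26); vv,uu=np.nonzero(g); w=px2w(i,np.c_[uu,vv],58)[:,:2]; print("tea circ",cv2.minEnclosingCircle(w.astype(np.float32)))
ov[wood]=ov[wood]//2+np.array([60,60,0],np.uint8)
big=cv2.resize(ov,None,fx=2,fy=2); cv2.imwrite("pics/ov.png",big[80:620,200:1280][:, :][:540,:1080])
o=cv2.imread("pics/ov.png"); cv2.imwrite("pics/ov.png",cv2.resize(o,(800,400)))
cv2.imwrite("pics/pilec.png",cv2.resize(im[150:290,260:385],None,fx=4,fy=4,interpolation=2))
E
```

```text
brick_rest [ 617.562 -148.395    1.695] 0.908
phone_rest [ 425.896 -315.279    1.438] 0.905
stick_rest [623.444 152.639   1.714] 0.87
tealight_rest [ 4.25373e+02  2.55438e+02 -7.10000e-02] 0.862
brick,phone [ 4.67802e+02  9.40000e-01  1.41800e+00  4.64309e+02 -1.46000e-01
 -3.72000e-01] 0.8863858375086374
blue rect ((426.49969482421875, 4.94560432434082), (42.1214599609375, 22.08317756652832), 67.19525909423828)
tea circ ((504.2026062011719, -15.038591384887695), 18.783044815063477)
```

View pics/ov.png

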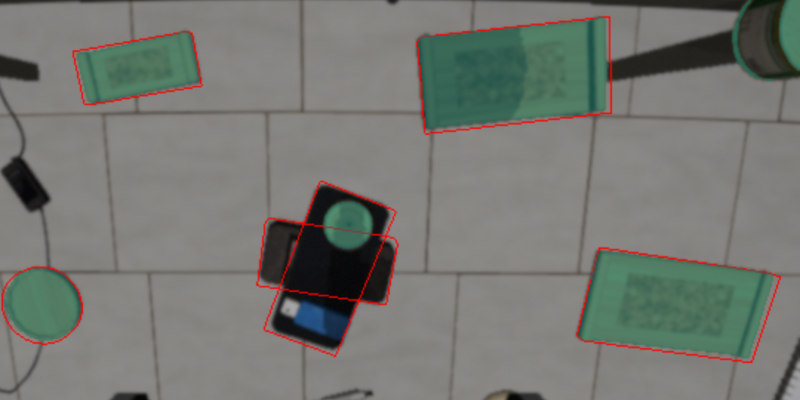

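View pics/pilec.png

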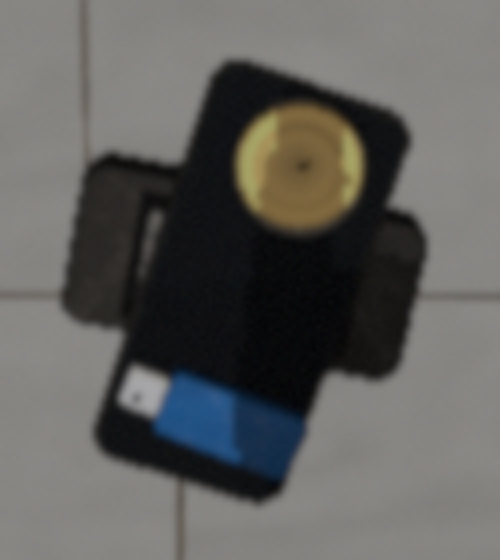

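```bash
python3 - <<'E'
from h import *
import pickle
i=pickle.load(open("w1.pkl","rb"))
c=lambda u,v,z:px2w(i,(260+u/4,150+v/4),z)[0].round(1)
print("stick ends",c(120,390,50),c(295,448,50),"corners",c(130,362,52),c(118,408,52),c(305,412,52),c(285,480,52))
print("phone corners",[c(*p,43).tolist() for p in [(222,55),(415,125),(285,505),(90,445)]])
print("brick corners",[c(*p,30).tolist() for p in [(92,150),(62,318),(390,380),(432,212)]])
o=get_obs(); print(o["joint_pos"])
s=plan(504,-15,110,-.35); plan(504,-15,65,-.35,start=s)
E
```

```text
stick ends [436.5  36.6  50. ] [418.5 -15.6  50. ] corners [445.7  33.3  52. ] [431.6  37.1  52. ] [430.4 -18.3  52. ] [409.  -12.6  52. ]
phone corners [[534.1, 6.2, 43.0], [514.3, -49.4, 43.0], [397.7, -12.9, 43.0], [417.0, 46.6, 43.0]]
brick corners [[505.1, 45.2, 30.0], [453.6, 55.5, 30.0], [434.1, -45.4, 30.0], [486.6, -56.7, 30.0]]
[-6.84752719e-02 -1.07789926e-01  1.19000453e+00 -1.35282984e-05
  2.05893625e+00  1.50308181e+00]
11 rows to [504 -15 110] -0.35
([0.02, 0.05, 0.98], 0.26)
([0.02, 0.05, 0.98], 0.26)
([0.02, 0.05, 0.98], 0.26)
([0.02, 0.05, 0.98], 0.26)
([0.02, 0.05, 0.98], 0.26)
([0.02, 0.05, 0.98], 0.26)
([0.03, 0.05, 0.98], 0.26)
([0.03, 0.05, 0.98], 0.26)
([0.03, 0.05, 0.98], 0.26)
([0.03, 0.05, 0.98], 0.26)
([0.03, 0.05, 0.98], 0.26)
2 rows to [504 -15  65] -0.35
([0.0, -0.0, 0.9], -0.0)
```

{"fn": "send_rows", "kwargs": {
  "moves": [
    {"linear": [0.02, 0.05, 0.98], "angular": [0, 0, 0.26], "gripper": 0},
    {"linear": [0.02, 0.05, 0.98], "angular": [0, 0, 0.26], "gripper": 0},
    {"linear": [0.02, 0.05, 0.98], "angular": [0, 0, 0.26], "gripper": 0},
    {"linear": [0.02, 0.05, 0.98], "angular": [0, 0, 0.26], "gripper": 0},
    {"linear": [0.02, 0.05, 0.98], "angular": [0, 0, 0.26], "gripper": 0},
    {"linear": [0.02, 0.05, 0.98], "angular": [0, 0, 0.26], "gripper": 0},
    {"linear": [0.03, 0.05, 0.98], "angular": [0, 0, 0.26], "gripper": 0},
    {"linear": [0.03, 0.05, 0.98], "angular": [0, 0, 0.26], "gripper": 0}
  ]
}}

```text
clock: 6.42
ee_pos: [503.3, -10.5, 183.5]
tool_rot: [[0.969, -0.248, 0.0], [-0.248, -0.969, -0.0], [0.0, -0.0, -1.0]]
ft_force: [0.7, -0.5, 0.6]
opening: 85.2
grip_force: 0.0
```

{"fn": "send_rows", "kwargs": {
  "moves": [
    {"linear": [0.03, 0.05, 0.98], "angular": [0, 0, 0.26], "gripper": 0},
    {"linear": [0.03, 0.05, 0.98], "angular": [0, 0, 0.26], "gripper": 0},
    {"linear": [0.03, 0.05, 0.98], "angular": [0, 0, 0.26], "gripper": 0},
    {"linear": [0, 0, 0.6], "angular": [0, 0, 0], "gripper": 0.3},
    {"linear": [0, 0, 0.6], "angular": [0, 0, 0], "gripper": 0.35},
    {"linear": [0, 0, 0.6], "angular": [0, 0, 0], "gripper": 0.35},
    {"linear": [0, 0, 0], "angular": [0, 0, 0], "gripper": 0.35}
  ]
}}

```text
clock: 7.3
ee_pos: [503.8, -14.3, 64.4]
tool_rot: [[0.942, -0.336, -0.002], [-0.336, -0.942, 0.0], [-0.002, 0.001, -1.0]]
ft_force: [-0.4, 0.4, 0.1]
opening: 55.4
grip_force: 0.0
```

```bash
python3 - <<'E'
from h import *
o=get_obs(); print(o["clock"],o["ee_pos"],yaw(o),o["opening"])
cv2.imwrite("pics/w2.png",get_image("wrist")[:,:,::-1])
E
```

```text
7.3 [503.82082905 -14.28870169  64.39689363] -0.342912117853777 55.383812978647626
```

View pics/w2.png

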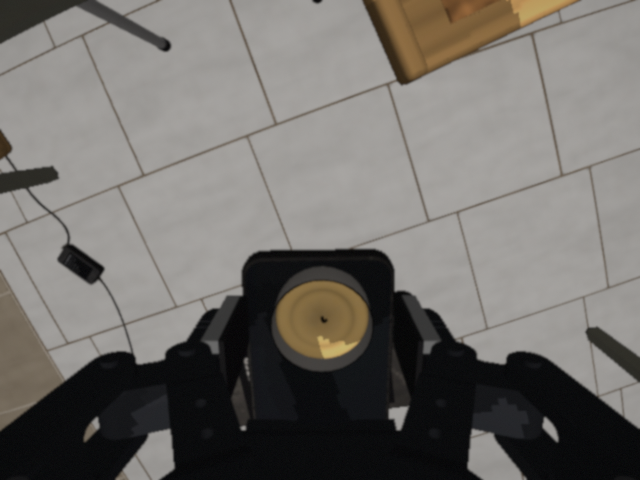

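{"fn": "send_rows", "kwargs": {
  "moves": [
    {"linear": [0, 0, 0], "angular": [0, 0, 0], "gripper": 0.8},
    {"linear": [0, 0, 0], "angular": [0, 0, 0], "gripper": 0.8},
    {"linear": [0, 0, 0], "angular": [0, 0, 0], "gripper": 0.8},
    {"linear": [0, 0, -0.4], "angular": [0, 0, 0], "gripper": 0.8},
    {"linear": [0, 0, -1], "angular": [0, 0, 0], "gripper": 0.8}
  ],
  "newtons": 25
}}

```text
clock: 7.98
ee_pos: [503.5, -14.3, 100.0]
tool_rot: [[0.942, -0.336, -0.003], [-0.336, -0.942, 0.0], [-0.003, 0.001, -1.0]]
ft_force: [0.3, 0.5, -0.9]
opening: 35.9
grip_force: 25.0
```

```bash
python3 - <<'E'
from h import *
s=plan(425,253,100,-.34); plan(425,253,65-43+8+1,-.34,start=s)
E
```

```text
11 rows to [425 253 100] -0.34
([-0.6, -0.82, -0.0], -0.0)
([-0.6, -0.82, -0.0], -0.0)
([-0.6, -0.82, -0.0], -0.0)
([-0.6, -0.82, -0.0], -0.0)
([-0.59, -0.82, -0.0], -0.0)
([-0.59, -0.82, -0.0], -0.0)
([-0.59, -0.82, -0.0], -0.0)
([-0.59, -0.82, -0.0], -0.0)
([-0.59, -0.82, -0.0], -0.0)
([-0.59, -0.82, -0.0], -0.0)
([-0.59, -0.82, -0.0], -0.0)
3 rows to [425 253  31] -0.34
([0.0, -0.0, 0.92], -0.0)
```

{"fn": "send_rows", "kwargs": {
  "moves": [
    {"linear": [-0.6, -0.82, 0], "angular": [0, 0, 0], "gripper": 0.8},
    {"linear": [-0.6, -0.82, 0], "angular": [0, 0, 0], "gripper": 0.8},
    {"linear": [-0.6, -0.82, 0], "angular": [0, 0, 0], "gripper": 0.8},
    {"linear": [-0.6, -0.82, 0], "angular": [0, 0, 0], "gripper": 0.8},
    {"linear": [-0.59, -0.82, 0], "angular": [0, 0, 0], "gripper": 0.8},
    {"linear": [-0.59, -0.82, 0], "angular": [0, 0, 0], "gripper": 0.8},
    {"linear": [-0.59, -0.82, 0], "angular": [0, 0, 0], "gripper": 0.8},
    {"linear": [-0.59, -0.82, 0], "angular": [0, 0, 0], "gripper": 0.8}
  ]
}}

```text
clock: 8.98
ee_pos: [447.3, 180.8, 101.2]
tool_rot: [[0.942, -0.336, 0.0], [-0.336, -0.942, -0.0], [0.0, 0.0, -1.0]]
ft_force: [0.7, 0.2, -0.5]
opening: 35.9
grip_force: 25.0
```

{"fn": "send_rows", "kwargs": {
  "moves": [
    {"linear": [-0.59, -0.82, 0], "angular": [0, 0, 0], "gripper": 0.8},
    {"linear": [-0.59, -0.82, 0], "angular": [0, 0, 0], "gripper": 0.8},
    {"linear": [-0.59, -0.82, 0], "angular": [0, 0, 0], "gripper": 0.8},
    {"linear": [0, 0, 0], "angular": [0, 0, 0], "gripper": 0.8},
    {"linear": [0, 0, 0], "angular": [0, 0, 0], "gripper": 0.8}
  ]
}}

```text
clock: 9.6
ee_pos: [426.8, 252.4, 100.9]
tool_rot: [[0.942, -0.336, 0.0], [-0.336, -0.942, -0.001], [0.0, 0.0, -1.0]]
ft_force: [0.2, -0.2, -0.4]
opening: 36.0
grip_force: 25.1
```

```bash
python3 - <<'E'
from h import *
o=get_obs(); print(o["clock"],o["ee_pos"],yaw(o),o["opening"])
i=camera_info("wrist"); im=get_image("wrist")[:,:,::-1].copy()
for t,z in (("tealight_rest",11),("tealight",100-64+58)):
    for d in find_in("wrist",t)[:2]:
        uv=np.array(d["at"])*[640,480]; print(t,uv.round(),round(d["confidence"],2),px2w(i,uv,z)[0].round(1))
for P,c in ((pts(68,68,0,11,True),(0,0,255)),(pts(38,38,79,94,True),(0,255,0))):
    for xy in ([(425,253)] if c[2] else [(o["ee_pos"][0],o["ee_pos"][1])]):
        cv2.drawContours(im,cv2.findContours((sil(i,P,*xy,0)>.5).astype(np.uint8),0,1)[0],-1,c,1)
cv2.imwrite("pics/w3.png",im)
E
```

```text
9.6 [426.80764489 252.37627397 100.94026262] -0.34296497778108687 35.97541687800831
tealight_rest [316. 247.] 0.96 [433.9 251.9  11. ]
tealight [319. 320.] 0.82 [429.7 251.1  94. ]
```

View pics/w3.png

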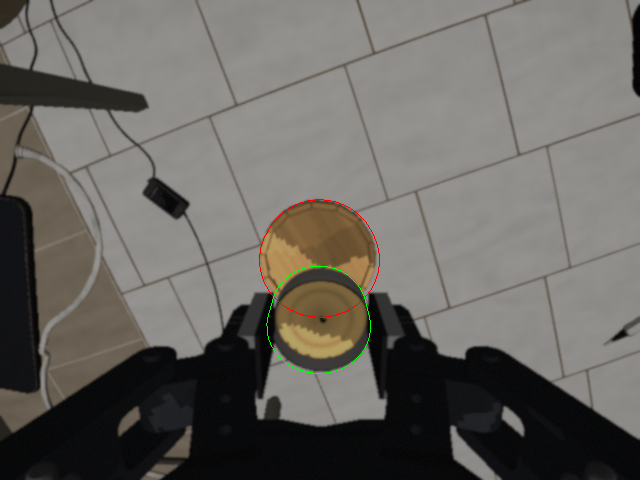

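{"fn": "send_rows", "kwargs": {
  "moves": [
    {"linear": [-0.08, 0, 0.9], "angular": [0, 0, 0], "gripper": 0.8},
    {"linear": [0, 0, 0.9], "angular": [0, 0, 0], "gripper": 0.8},
    {"linear": [0, 0, 0.8], "angular": [0, 0, 0], "gripper": 0.8},
    {"linear": [0, 0, 0.2], "angular": [0, 0, 0], "gripper": 0.8},
    {"linear": [0, 0, 0], "angular": [0, 0, 0], "gripper": 0.8}
  ]
}}

```text
clock: 10.38
ee_pos: [425.0, 253.0, 31.8]
tool_rot: [[0.941, -0.337, -0.0], [-0.337, -0.941, -0.0], [0.0, 0.0, -1.0]]
ft_force: [-3.1, -1.4, 4.4]
opening: 35.9
grip_force: 27.6
```

{"fn": "send_rows", "kwargs": {
  "moves": [
    {"linear": [0, 0, 0], "angular": [0, 0, 0], "gripper": 0.5},
    {"linear": [0, 0, 0], "angular": [0, 0, 0], "gripper": 0.4},
    {"linear": [0, 0, -0.6], "angular": [0, 0, 0], "gripper": 0.4},
    {"linear": [0, 0, -1], "angular": [0, 0, 0], "gripper": 0.4},
    {"linear": [0, 0, -1], "angular": [0, 0, 0], "gripper": 0.4},
    {"linear": [0, 0, 0], "angular": [0, 0, 0], "gripper": 0.4}
  ]
}}

```text
clock: 11.12
ee_pos: [426.3, 254.3, 99.2]
tool_rot: [[0.942, -0.336, 0.005], [-0.336, -0.942, 0.003], [0.004, -0.004, -1.0]]
ft_force: [0.1, -0.4, -0.4]
opening: 51.2
grip_force: 0.0
```

```bash
python3 - <<'E'
from h import *
o=get_obs(); print(o["clock"],o["ee_pos"],yaw(o),o["opening"])
i=camera_info("wrist"); im=get_image("wrist")[:,:,::-1].copy()
for t,z in (("tealight_rest",11),("tealight",23)):
    for d in find_in("wrist",t)[:1]:
        uv=np.array(d["at"])*[640,480]; print(t,uv.round(),round(d["confidence"],2),px2w(i,uv,z)[0].round(1))
cv2.imwrite("pics/w4.png",im)
s=plan(427.5,10.5,110,1.235); plan(427.5,10.5,62,1.235,start=s)
E
```

```text
11.125 [426.25738426 254.30889268  99.17963965] -0.34305137490950344 51.163894584835134
tealight_rest [311. 235.] 0.59 [441.6 254.2  11. ]
tealight [323. 268.] 0.71 [425.4 252.8  23. ]
14 rows to [427.5  10.5 110. ] 1.235
([0.24, 0.65, -0.04], -0.94)
([0.17, 0.67, -0.04], -0.94)
([0.09, 0.69, -0.04], -0.94)
([0.01, 0.69, -0.04], -0.94)
([-0.07, 0.69, -0.04], -0.94)
([-0.14, 0.68, -0.04], -0.94)
([-0.22, 0.66, -0.04], -0.94)
([-0.29, 0.63, -0.04], -0.94)
([-0.36, 0.59, -0.04], -0.94)
([-0.42, 0.55, -0.04], -0.94)
([-0.48, 0.5, -0.04], -0.94)
([-0.54, 0.44, -0.04], -0.94)
([-0.58, 0.38, -0.04], -0.94)
([-0.62, 0.31, -0.04], -0.94)
2 rows to [427.5  10.5  62. ] 1.235
([0.0, 0.0, 0.96], -0.0)
```

View pics/w4.png

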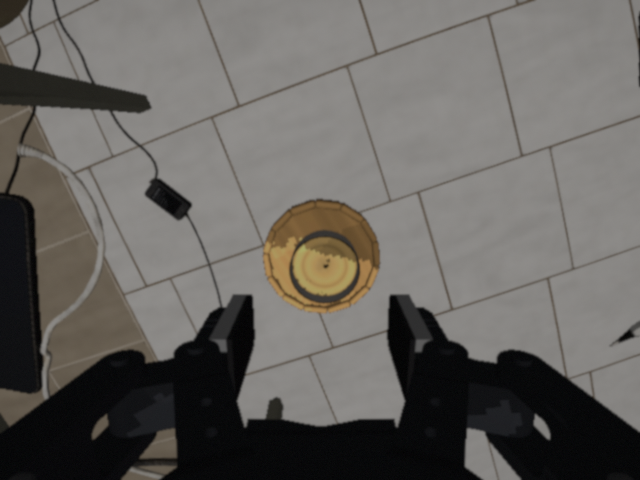

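{"fn": "send_rows", "kwargs": {
  "moves": [
    {"linear": [0.24, 0.65, -0.04], "angular": [0, 0, -0.94], "gripper": 0.4},
    {"linear": [0.17, 0.67, -0.04], "angular": [0, 0, -0.94], "gripper": 0.4},
    {"linear": [0.09, 0.69, -0.04], "angular": [0, 0, -0.94], "gripper": 0.4},
    {"linear": [0.01, 0.69, -0.04], "angular": [0, 0, -0.94], "gripper": 0.4},
    {"linear": [-0.07, 0.69, -0.04], "angular": [0, 0, -0.94], "gripper": 0.4},
    {"linear": [-0.14, 0.68, -0.04], "angular": [0, 0, -0.94], "gripper": 0.4},
    {"linear": [-0.22, 0.66, -0.04], "angular": [0, 0, -0.94], "gripper": 0.4},
    {"linear": [-0.29, 0.63, -0.04], "angular": [0, 0, -0.94], "gripper": 0.4}
  ]
}}

```text
clock: 12.28
ee_pos: [425.8, 114.2, 102.3]
tool_rot: [[0.846, 0.534, -0.002], [0.534, -0.846, -0.0], [-0.002, -0.001, -1.0]]
ft_force: [0.9, 0.7, 0.2]
opening: 51.1
grip_force: 0.0
```

{"fn": "send_rows", "kwargs": {
  "moves": [
    {"linear": [-0.36, 0.59, -0.04], "angular": [0, 0, -0.94], "gripper": 0.4},
    {"linear": [-0.42, 0.55, -0.04], "angular": [0, 0, -0.94], "gripper": 0.4},
    {"linear": [-0.48, 0.5, -0.04], "angular": [0, 0, -0.94], "gripper": 0.4},
    {"linear": [-0.54, 0.44, -0.04], "angular": [0, 0, -0.94], "gripper": 0.4},
    {"linear": [-0.58, 0.38, -0.04], "angular": [0, 0, -0.94], "gripper": 0.4},
    {"linear": [-0.62, 0.31, -0.04], "angular": [0, 0, -0.94], "gripper": 0.4},
    {"linear": [0, 0, 0], "angular": [0, 0, 0], "gripper": 0.4},
    {"linear": [0, 0, 0], "angular": [0, 0, 0], "gripper": 0.4}
  ]
}}

```text
clock: 13.28
ee_pos: [427.9, 11.4, 109.0]
tool_rot: [[0.331, 0.944, -0.001], [0.944, -0.331, 0.0], [0.0, -0.001, -1.0]]
ft_force: [-0.4, -0.1, 0.4]
opening: 51.3
grip_force: 0.0
```

```bash
python3 - <<'E'
from h import *
o=get_obs(); print(o["clock"],o["ee_pos"],yaw(o),o["opening"])
i=camera_info("wrist"); im=get_image("wrist")[:,:,::-1].copy()
for t,z in (("usb_stick",52),("old_phone",43)):
    for d in find_in("wrist",t)[:1]:
        uv=np.array(d["at"])*[640,480]; print(t,uv.round(),round(d["confidence"],2),px2w(i,uv,z)[0].round(1))
for P,v in ((pts(56,20,43,52),(427.5,10.5,1.235)),(pts(128,63,30,43),(465.8,-2.4,-.34)),(pts(108,52,0,30),(470,0,1.385))):
    cv2.drawContours(im,cv2.findContours((sil(i,P,*v)>.5).astype(np.uint8),0,1)[0],-1,(0,0,255),1)
cv2.imwrite("pics/w5.png",im)
plan(427.5,10.5,62,1.235)
E
```

```text
13.275 [427.91230948  11.35205739 109.02473152] 1.2338333204571441 51.31676686611479
usb_stick [320. 280.] 0.95 [427.8   8.7  52. ]
old_phone [408. 259.] 0.98 [472.5   1.3  43. ]
2 rows to [427.5  10.5  62. ] 1.235
([-0.02, -0.01, 0.95], 0.0)
```

View pics/w5.png

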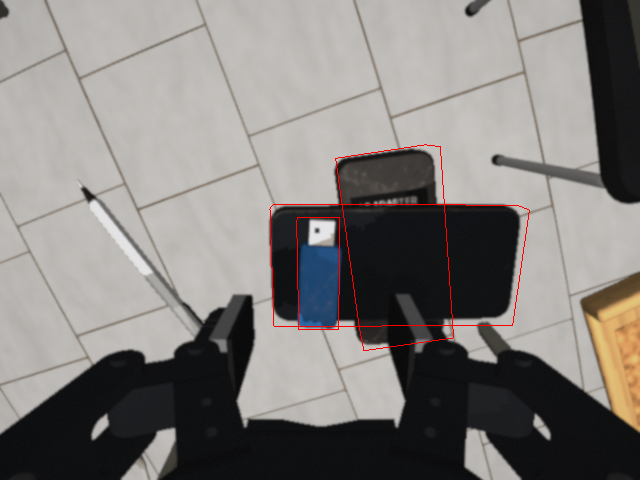

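{"fn": "send_rows", "kwargs": {
  "moves": [
    {"linear": [-0.03, -0.02, 0.95], "angular": [0, 0, 0], "gripper": 0.4},
    {"linear": [0, 0, 0.7], "angular": [0, 0, 0], "gripper": 0.4},
    {"linear": [0, 0, 0.23], "angular": [0, 0, 0], "gripper": 0.4},
    {"linear": [0, 0, 0], "angular": [0, 0, 0], "gripper": 0.9},
    {"linear": [0, 0, 0], "angular": [0, 0, 0], "gripper": 0.9},
    {"linear": [0, 0, 0], "angular": [0, 0, 0], "gripper": 0.9}
  ],
  "newtons": 30
}}

```text
clock: 14.18
ee_pos: [428.0, 10.3, 63.6]
tool_rot: [[0.329, 0.944, 0.001], [0.944, -0.329, -0.0], [0.0, 0.001, -1.0]]
ft_force: [0.2, -0.6, 1.6]
opening: 18.8
grip_force: 31.3
```

{"fn": "send_rows", "kwargs": {
  "moves": [
    {"linear": [0, 0, -0.6], "angular": [0, 0, 0], "gripper": 0.9},
    {"linear": [0, 0, -0.9], "angular": [0, 0, 0], "gripper": 0.9}
  ]
}}

```text
clock: 14.42
ee_pos: [427.3, 10.4, 101.2]
tool_rot: [[0.329, 0.944, -0.001], [0.944, -0.329, 0.0], [-0.0, -0.001, -1.0]]
ft_force: [0.1, 0.1, -0.4]
opening: 18.3
grip_force: 31.1
```

```bash
python3 - <<'E'
from h import *
o=get_obs(); print(o["opening"])
s=plan(623.5,152.5,100,1.715)
E
```

```text
18.306056125075497
9 rows to [623.5 152.5 100. ] 1.715
([0.88, 0.62, 0.01], -0.44)
([0.85, 0.66, 0.01], -0.44)
([0.81, 0.71, 0.01], -0.44)
([0.77, 0.75, 0.01], -0.44)
([0.73, 0.79, 0.01], -0.44)
([0.69, 0.83, 0.01], -0.44)
([0.65, 0.86, 0.01], -0.44)
([0.6, 0.9, 0.01], -0.44)
([0.55, 0.93, 0.01], -0.44)
```

{"fn": "send_rows", "kwargs": {
  "moves": [
    {"linear": [0.88, 0.62, 0.01], "angular": [0, 0, -0.44], "gripper": 0.9},
    {"linear": [0.85, 0.66, 0.01], "angular": [0, 0, -0.44], "gripper": 0.9},
    {"linear": [0.81, 0.71, 0.01], "angular": [0, 0, -0.44], "gripper": 0.9},
    {"linear": [0.77, 0.75, 0.01], "angular": [0, 0, -0.44], "gripper": 0.9},
    {"linear": [0.73, 0.79, 0.01], "angular": [0, 0, -0.44], "gripper": 0.9},
    {"linear": [0.69, 0.83, 0.01], "angular": [0, 0, -0.44], "gripper": 0.9},
    {"linear": [0.65, 0.86, 0.01], "angular": [0, 0, -0.44], "gripper": 0.9},
    {"linear": [0.6, 0.9, 0.01], "angular": [0, 0, -0.44], "gripper": 0.9}
  ]
}}

```text
clock: 15.42
ee_pos: [603.5, 136.9, 99.6]
tool_rot: [[-0.089, 0.996, 0.001], [0.996, 0.089, 0.0], [0.0, 0.001, -1.0]]
ft_force: [0.3, -1.0, 0.7]
opening: 18.5
grip_force: 31.1
```

{"fn": "send_rows", "kwargs": {
  "moves": [
    {"linear": [0.55, 0.93, 0.01], "angular": [0, 0, -0.44], "gripper": 0.9},
    {"linear": [0, 0, 0], "angular": [0, 0, 0], "gripper": 0.9},
    {"linear": [0, 0, 0], "angular": [0, 0, 0], "gripper": 0.9}
  ]
}}

```text
clock: 15.8
ee_pos: [624.2, 151.8, 98.6]
tool_rot: [[-0.139, 0.99, -0.0], [0.99, 0.139, -0.0], [-0.0, -0.0, -1.0]]
ft_force: [0.1, -0.4, -0.6]
opening: 18.7
grip_force: 31.1
```

```bash
python3 - <<'E'
from h import *
o=get_obs(); print(o["clock"],o["ee_pos"],yaw(o),o["opening"])
i=camera_info("wrist"); im=get_image("wrist")[:,:,::-1].copy()
cv2.drawContours(im,cv2.findContours((sil(i,pts(94,40,0,13),623.5,152.5,1.715)>.5).astype(np.uint8),0,1)[0],-1,(0,0,255),1)
zb=o["ee_pos"][2]-20.6
cv2.drawContours(im,cv2.findContours((sil(i,pts(56,20,zb,zb+9),*o["ee_pos"][:2],yaw(o))>.5).astype(np.uint8),0,1)[0],-1,(0,255,0),1)
cv2.imwrite("pics/w6.png",im)
E
```

```text
15.8 [624.24422099 151.80681919  98.56406514] 1.7106806443352784 18.742469706855147
```

View pics/w6.png

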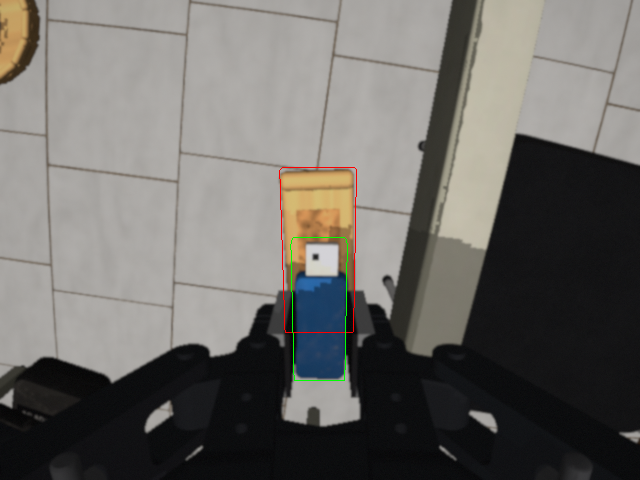

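{"fn": "send_rows", "kwargs": {
  "moves": [
    {"linear": [0.03, -0.03, 0.9], "angular": [0, 0, 0], "gripper": 0.9},
    {"linear": [0, 0, 0.9], "angular": [0, 0, 0], "gripper": 0.9},
    {"linear": [0, 0, 0.7], "angular": [0, 0, 0], "gripper": 0.9},
    {"linear": [0, 0, 0.22], "angular": [0, 0, 0], "gripper": 0.9},
    {"linear": [0, 0, 0], "angular": [0, 0, 0], "gripper": 0.9}
  ]
}}

```text
clock: 16.48
ee_pos: [623.6, 152.5, 30.6]
tool_rot: [[-0.14, 0.99, 0.001], [0.99, 0.14, 0.0], [-0.0, 0.001, -1.0]]
ft_force: [-0.3, 0.2, -0.0]
opening: 18.4
grip_force: 31.1
```

{"fn": "send_rows", "kwargs": {
  "moves": [
    {"linear": [0, 0, 0.05], "angular": [0, 0, 0], "gripper": 0.9},
    {"linear": [0, 0, 0.02], "angular": [0, 0, 0], "gripper": 0.6},
    {"linear": [0, 0, 0], "angular": [0, 0, 0], "gripper": 0.6},
    {"linear": [0, 0, -0.5], "angular": [0, 0, 0], "gripper": 0.5},
    {"linear": [0, 0, -1], "angular": [0, 0, 0], "gripper": 0},
    {"linear": [0, 0, -1], "angular": [0, 0, 0], "gripper": 0},
    {"linear": [0, 0, -0.5], "angular": [0, 0, 0], "gripper": 0}
  ]
}}

```text
clock: 17.35
ee_pos: [624.4, 152.8, 106.3]
tool_rot: [[-0.14, 0.99, 0.004], [0.99, 0.14, 0.001], [0.0, 0.004, -1.0]]
ft_force: [-0.0, 0.4, 0.3]
opening: 85.1
grip_force: 0.0
```

```bash
python3 - <<'E'
from h import *
o=get_obs(); print(o["clock"],o["ee_pos"],yaw(o),o["opening"])
i=camera_info("wrist"); im=get_image("wrist")[:,:,::-1].copy()
for P,v in ((pts(94,40,0,13),(623.5,152.5,1.715)),(pts(56,20,8,17),(623.5,152.5,1.715))):
    cv2.drawContours(im,cv2.findContours((sil(i,P,*v)>.5).astype(np.uint8),0,1)[0],-1,(0,0,255),1)
cv2.imwrite("pics/w7.png",im[120:420,180:460])
s=plan(464.5,-2,100,-.34)
E
```

```text
17.35 [624.43651971 152.84310546 106.29250883] 1.7112783400596066 85.13491632592887
18 rows to [464.5  -2.  100. ] -0.34
([-0.29, -0.4, 0.02], 0.95)
([-0.33, -0.37, 0.02], 0.95)
([-0.37, -0.32, 0.02], 0.95)
([-0.41, -0.28, 0.02], 0.95)
([-0.44, -0.23, 0.02], 0.95)
([-0.46, -0.18, 0.02], 0.95)
([-0.48, -0.13, 0.02], 0.95)
([-0.49, -0.07, 0.02], 0.95)
([-0.5, -0.02, 0.02], 0.95)
([-0.49, 0.04, 0.02], 0.95)
([-0.49, 0.1, 0.02], 0.95)
([-0.47, 0.15, 0.02], 0.95)
([-0.45, 0.2, 0.02], 0.95)
([-0.43, 0.25, 0.02], 0.95)
([-0.39, 0.3, 0.02], 0.95)
([-0.36, 0.34, 0.02], 0.95)
([-0.32, 0.38, 0.02], 0.95)
([-0.27, 0.42, 0.02], 0.95)
```

View pics/w7.png

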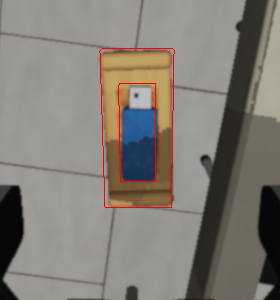

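```bash
python3 - <<'E'
from h import *
plan(464.5,-2,110,2.80)
E
```

```text
10 rows to [464.5  -2.  110. ] 2.8
([-0.52, -0.72, -0.01], -0.91)
([-0.44, -0.77, -0.01], -0.91)
([-0.36, -0.82, -0.01], -0.91)
([-0.26, -0.85, -0.01], -0.91)
([-0.17, -0.88, -0.01], -0.91)
([-0.07, -0.89, -0.01], -0.91)
([0.02, -0.89, -0.01], -0.91)
([0.12, -0.88, -0.01], -0.91)
([0.21, -0.87, -0.01], -0.91)
([0.31, -0.84, -0.01], -0.91)
```

{"fn": "send_rows", "kwargs": {
  "moves": [
    {"linear": [-0.52, -0.72, -0.01], "angular": [0, 0, -0.91], "gripper": 0},
    {"linear": [-0.44, -0.77, -0.01], "angular": [0, 0, -0.91], "gripper": 0},
    {"linear": [-0.36, -0.82, -0.01], "angular": [0, 0, -0.91], "gripper": 0},
    {"linear": [-0.26, -0.85, -0.01], "angular": [0, 0, -0.91], "gripper": 0},
    {"linear": [-0.17, -0.88, -0.01], "angular": [0, 0, -0.91], "gripper": 0},
    {"linear": [-0.07, -0.89, -0.01], "angular": [0, 0, -0.91], "gripper": 0},
    {"linear": [0.02, -0.89, -0.01], "angular": [0, 0, -0.91], "gripper": 0},
    {"linear": [0.12, -0.88, -0.01], "angular": [0, 0, -0.91], "gripper": 0}
  ]
}}

```text
clock: 18.4
ee_pos: [494.6, 28.4, 104.7]
tool_rot: [[-0.851, 0.525, -0.001], [0.525, 0.851, -0.0], [0.001, -0.001, -1.0]]
ft_force: [-0.0, -0.7, 0.7]
opening: 84.9
grip_force: 0.0
```

{"fn": "send_rows", "kwargs": {
  "moves": [
    {"linear": [0.21, -0.87, -0.01], "angular": [0, 0, -0.91], "gripper": 0},
    {"linear": [0.31, -0.84, -0.01], "angular": [0, 0, -0.91], "gripper": 0},
    {"linear": [0, 0, 0], "angular": [0, 0, 0], "gripper": 0},
    {"linear": [0, 0, 0], "angular": [0, 0, 0], "gripper": 0}
  ]
}}

```text
clock: 18.9
ee_pos: [463.7, -2.1, 105.6]
tool_rot: [[-0.943, 0.334, 0.0], [0.334, 0.943, 0.0], [-0.0, 0.0, -1.0]]
ft_force: [0.3, 0.5, 0.8]
opening: 85.3
grip_force: 0.0
```

```bash
python3 - <<'E'
from h import *
o=get_obs(); print(o["clock"],o["ee_pos"],yaw(o),o["opening"])
i=camera_info("wrist"); im=get_image("wrist")[:,:,::-1].copy()
for d in find_in("wrist","old_phone")[:1]:
    uv=np.array(d["at"])*[640,480]; print(uv.round(),round(d["confidence"],2),px2w(i,uv,43)[0].round(1))
ov=im.copy()
for P,v in ((pts(128,63,30,43),(464.5,-2,-.34)),(pts(108,52,0,30),(470,0,1.385))):
    cv2.drawContours(ov,cv2.findContours((sil(i,P,*v)>.5).astype(np.uint8),0,1)[0],-1,(0,0,255),1)
cv2.imwrite("pics/w8.png",ov); 
plan(464.5,-2,43,2.8)
E
```

```text
18.9 [463.67361641  -2.12232812 105.63156719] 2.801321559747335 85.32922378076363
[326. 256.] 0.62 [457.2   2.   43. ]
3 rows to [464.5  -2.   43. ] 2.8
([-0.01, 0.0, 0.83], 0.01)
```

View pics/w8.png

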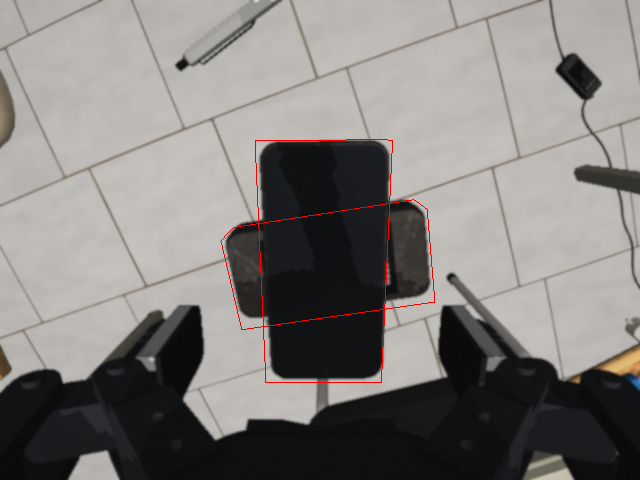

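{"fn": "send_rows", "kwargs": {
  "moves": [
    {"linear": [-0.01, 0, 0.9], "angular": [0, 0, 0], "gripper": 0},
    {"linear": [-0.01, 0, 0.9], "angular": [0, 0, 0], "gripper": 0},
    {"linear": [-0.01, 0, 0.6], "angular": [0, 0, 0], "gripper": 0},
    {"linear": [0, 0, 0.1], "angular": [0, 0, 0], "gripper": 0},
    {"linear": [0, 0, 0], "angular": [0, 0, 0], "gripper": 0.15},
    {"linear": [0, 0, 0], "angular": [0, 0, 0], "gripper": 0.4},
    {"linear": [0, 0, 0], "angular": [0, 0, 0], "gripper": 0.4},
    {"linear": [0, 0, 0], "angular": [0, 0, 0], "gripper": 0.4}
  ],
  "newtons": 45
}}

```text
clock: 20.0
ee_pos: [465.1, -2.7, 44.8]
tool_rot: [[-0.943, 0.332, 0.003], [0.332, 0.943, -0.0], [-0.003, 0.001, -1.0]]
ft_force: [-0.2, 0.9, 5.4]
opening: 60.6
grip_force: 50.7
```

{"fn": "send_rows", "kwargs": {
  "moves": [
    {"linear": [0, 0, -0.3], "angular": [0, 0, 0], "gripper": 0.5},
    {"linear": [0, 0, -0.6], "angular": [0, 0, 0], "gripper": 0.5},
    {"linear": [0, 0, -0.8], "angular": [0, 0, 0], "gripper": 0.5},
    {"linear": [0, 0, -0.8], "angular": [0, 0, 0], "gripper": 0.5}
  ]
}}

```text
clock: 20.5
ee_pos: [464.0, -2.8, 106.9]
tool_rot: [[-0.943, 0.332, -0.0], [0.332, 0.943, -0.0], [0.0, -0.0, -1.0]]
ft_force: [0.2, -0.4, -1.1]
opening: 60.4
grip_force: 49.9
```

```bash
python3 - <<'E'
from h import *
o=get_obs(); print(o["clock"],o["ee_pos"],o["opening"],o["ft_force"])
plan(426.5,-312,105,1.438)
E
```

```text
20.5 [463.96932697  -2.75539342 106.94386131] 60.388874219757874 [ 0.15571149 -0.44245167 -1.12238149]
13 rows to [ 426.5 -312.   105. ] 1.438
([-0.21, -0.94, 0.01], 0.88)
([-0.3, -0.91, 0.01], 0.88)
([-0.4, -0.87, 0.01], 0.88)
([-0.49, -0.83, 0.01], 0.88)
([-0.57, -0.77, 0.01], 0.88)
([-0.65, -0.71, 0.01], 0.88)
([-0.72, -0.63, 0.01], 0.88)
([-0.78, -0.56, 0.01], 0.88)
([-0.84, -0.47, 0.01], 0.88)
([-0.88, -0.38, 0.01], 0.88)
([-0.91, -0.29, 0.01], 0.88)
([-0.94, -0.19, 0.01], 0.88)
([-0.95, -0.09, 0.01], 0.88)
```

{"fn": "send_rows", "kwargs": {
  "moves": [
    {"linear": [-0.21, -0.94, 0.01], "angular": [0, 0, 0.88], "gripper": 0.5},
    {"linear": [-0.3, -0.91, 0.01], "angular": [0, 0, 0.88], "gripper": 0.5},
    {"linear": [-0.4, -0.87, 0.01], "angular": [0, 0, 0.88], "gripper": 0.5},
    {"linear": [-0.49, -0.83, 0.01], "angular": [0, 0, 0.88], "gripper": 0.5},
    {"linear": [-0.57, -0.77, 0.01], "angular": [0, 0, 0.88], "gripper": 0.5},
    {"linear": [-0.65, -0.71, 0.01], "angular": [0, 0, 0.88], "gripper": 0.5},
    {"linear": [-0.72, -0.63, 0.01], "angular": [0, 0, 0.88], "gripper": 0.5},
    {"linear": [-0.78, -0.56, 0.01], "angular": [0, 0, 0.88], "gripper": 0.5}
  ]
}}

```text
clock: 21.5
ee_pos: [440.4, -194.1, 104.5]
tool_rot: [[-0.375, 0.927, 0.0], [0.927, 0.375, -0.0], [-0.0, 0.0, -1.0]]
ft_force: [-0.6, 0.3, -2.1]
opening: 60.4
grip_force: 49.9
```

{"fn": "send_rows", "kwargs": {
  "moves": [
    {"linear": [-0.84, -0.47, 0.01], "angular": [0, 0, 0.88], "gripper": 0.5},
    {"linear": [-0.88, -0.38, 0.01], "angular": [0, 0, 0.88], "gripper": 0.5},
    {"linear": [-0.91, -0.29, 0.01], "angular": [0, 0, 0.88], "gripper": 0.5},
    {"linear": [-0.94, -0.19, 0.01], "angular": [0, 0, 0.88], "gripper": 0.5},
    {"linear": [-0.95, -0.09, 0.01], "angular": [0, 0, 0.88], "gripper": 0.5},
    {"linear": [0, 0, 0], "angular": [0, 0, 0], "gripper": 0.5},
    {"linear": [0, 0, 0], "angular": [0, 0, 0], "gripper": 0.5}
  ]
}}

```text
clock: 22.38
ee_pos: [425.4, -311.6, 102.8]
tool_rot: [[0.139, 0.99, -0.0], [0.99, -0.139, 0.001], [0.001, -0.0, -1.0]]
ft_force: [0.6, 0.7, -0.8]
opening: 61.1
grip_force: 49.9
```

```bash
python3 - <<'E'
from h import *
o=get_obs(); print(o["clock"],o["ee_pos"],yaw(o),o["opening"])
i=camera_info("wrist"); im=get_image("wrist")[:,:,::-1].copy()
H,S,V=cv2.split(cv2.cvtColor(im,cv2.COLOR_BGR2HSV)); wood=((S>70)&(H>5)&(H<35)&(V>60))&near(i,426,-312,10,115)
ov=im.copy(); zb=o["ee_pos"][2]-14.8
ph=sil(i,pts(128,63,zb,zb+13),*o["ee_pos"][:2],yaw(o))
for s,c in ((sil(i,pts(166,82,0,14),426.5,-312,1.438),(0,0,255)),(ph,(0,255,0))):
    cv2.drawContours(ov,cv2.findContours((s>.5).astype(np.uint8),0,1)[0],-1,c,1)
cv2.imwrite("pics/w9.png",ov); ys,xs=np.nonzero(wood); print(xs.min(),xs.max(),ys.min(),ys.max())
plan(426.5,-312,24,1.438)
E
```

```text
22.375 [ 425.38461246 -311.57957183  102.7688265 ] 1.4317739542489338 61.05415009810633
241 396 101 142
4 rows to [ 426.5 -312.    24. ] 1.438
([-0.0, 0.01, 0.79], -0.01)
```

View pics/w9.png

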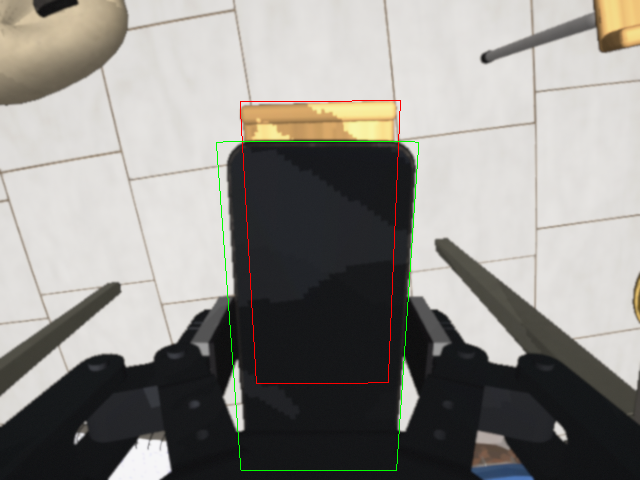

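{"fn": "send_rows", "kwargs": {
  "moves": [
    {"linear": [0.02, 0.02, 0.9], "angular": [0, 0, -0.03], "gripper": 0.5},
    {"linear": [0, 0, 0.9], "angular": [0, 0, 0], "gripper": 0.5},
    {"linear": [0, 0, 0.9], "angular": [0, 0, 0], "gripper": 0.5},
    {"linear": [0, 0, 0.4], "angular": [0, 0, 0], "gripper": 0.5},
    {"linear": [0, 0, 0.05], "angular": [0, 0, 0], "gripper": 0.5},
    {"linear": [0, 0, 0], "angular": [0, 0, 0], "gripper": 0.5}
  ]
}}

```text
clock: 23.18
ee_pos: [426.4, -311.7, 24.7]
tool_rot: [[0.136, 0.991, 0.001], [0.991, -0.136, -0.001], [-0.001, 0.001, -1.0]]
ft_force: [-0.2, 0.6, -2.3]
opening: 60.5
grip_force: 49.9
```

{"fn": "send_rows", "kwargs": {
  "moves": [
    {"linear": [0, 0, 0.05], "angular": [0, 0, 0], "gripper": 0.5},
    {"linear": [0, 0, 0.03], "angular": [0, 0, 0], "gripper": 0.5},
    {"linear": [0, 0, 0], "angular": [0, 0, 0], "gripper": 0},
    {"linear": [0, 0, 0], "angular": [0, 0, 0], "gripper": 0},
    {"linear": [0, 0, -0.5], "angular": [0, 0, 0], "gripper": 0},
    {"linear": [0, 0, -1], "angular": [0, 0, 0], "gripper": 0},
    {"linear": [0, 0, -1], "angular": [0, 0, 0], "gripper": 0},
    {"linear": [0, 0, -1], "angular": [0, 0, 0], "gripper": 0}
  ]
}}

```text
clock: 24.18
ee_pos: [426.0, -311.7, 111.1]
tool_rot: [[0.136, 0.991, 0.001], [0.991, -0.136, -0.001], [-0.001, 0.001, -1.0]]
ft_force: [-0.1, 0.3, -0.1]
opening: 85.4
grip_force: 0.0
```

```bash
cat > chk.py <<'E'
from h import *
def check(rest,obj,hr,ho,xr,ro,objmask):
    """fit rest and object silhouettes in the wrist view; scaled 0.96 as seen so far"""
    i=camera_info("wrist"); im=get_image("wrist")[:,:,::-1].copy(); H,S,V=cv2.split(cv2.cvtColor(im,cv2.COLOR_BGR2HSV))
    n=near(i,xr[0],xr[1],10,ro); wood=(S>70)&(H>5)&(H<35)&(V>60)&n; ob=objmask(H,S,V)&near(i,xr[0],xr[1],12,.85*ro); al=wood|ob
    al=cv2.morphologyEx(al.astype(np.uint8),cv2.MORPH_CLOSE,np.ones((7,7)))
    k=np.array([.97,.97,1])
    for nm,m,P in (("rest",al,pts(*rest,0,hr)*k),("obj",cv2.morphologyEx(ob.astype(np.uint8),cv2.MORPH_OPEN,np.ones((5,5))),pts(*obj,8,8+ho)*k)):
        l,lab,st,_=cv2.connectedComponentsWithStats(m); b=lab==1+np.argmax(st[1:,4]); x,q=fit(i,b,P,xr,(8,8,.1)); print(nm,x.round(3),round(q,3),st[1:,:4][np.argmax(st[1:,4])])
E
python3 - <<'E'
from chk import *
o=get_obs(); print(o["clock"],o["ee_pos"],yaw(o),o["opening"])
check((166,82),(128,63),14,13,(426.5,-311,1.438),110,lambda H,S,V:V<70)
E
```

```text
24.175 [ 426.04714632 -311.72051528  111.13799336] 1.4340463421776106 85.39160051820512
rest [ 427.193 -311.082    1.462] 0.968 [242 102 152 273]
obj [ 427.37  -310.225    1.43 ] 0.959 [266 138 112 213]
```

```bash
python3 - <<'E'
from h import *
plan(467.5,0.5,120,1.385)
E
```

```text
13 rows to [467.5   0.5 120. ] 1.385
([0.97, -0.01, -0.01], 0.03)
([0.97, -0.01, -0.01], 0.03)
([0.97, -0.02, -0.01], 0.03)
([0.97, -0.02, -0.01], 0.03)
([0.97, -0.02, -0.01], 0.03)
([0.97, -0.03, -0.01], 0.03)
([0.97, -0.03, -0.01], 0.03)
([0.97, -0.03, -0.01], 0.03)
([0.97, -0.04, -0.01], 0.03)
([0.97, -0.04, -0.01], 0.03)
([0.97, -0.05, -0.01], 0.03)
([0.97, -0.05, -0.01], 0.03)
([0.97, -0.05, -0.01], 0.03)
```

{"fn": "send_rows", "kwargs": {
  "moves": [
    {"linear": [0.97, -0.01, -0.01], "angular": [0, 0, 0.03], "gripper": 0},
    {"linear": [0.97, -0.01, -0.01], "angular": [0, 0, 0.03], "gripper": 0},
    {"linear": [0.97, -0.02, -0.01], "angular": [0, 0, 0.03], "gripper": 0},
    {"linear": [0.97, -0.02, -0.01], "angular": [0, 0, 0.03], "gripper": 0},
    {"linear": [0.97, -0.02, -0.01], "angular": [0, 0, 0.03], "gripper": 0},
    {"linear": [0.97, -0.03, -0.01], "angular": [0, 0, 0.03], "gripper": 0},
    {"linear": [0.97, -0.03, -0.01], "angular": [0, 0, 0.03], "gripper": 0},
    {"linear": [0.97, -0.03, -0.01], "angular": [0, 0, 0.03], "gripper": 0}
  ]
}}

```text
clock: 25.22
ee_pos: [450.7, -118.4, 111.5]
tool_rot: [[0.165, 0.986, 0.001], [0.986, -0.165, -0.0], [-0.0, 0.001, -1.0]]
ft_force: [0.1, 0.4, 0.2]
opening: 85.1
grip_force: 0.0
```

{"fn": "send_rows", "kwargs": {
  "moves": [
    {"linear": [0.97, -0.04, -0.01], "angular": [0, 0, 0.03], "gripper": 0},
    {"linear": [0.97, -0.04, -0.01], "angular": [0, 0, 0.03], "gripper": 0},
    {"linear": [0.97, -0.05, -0.01], "angular": [0, 0, 0.03], "gripper": 0},
    {"linear": [0.97, -0.05, -0.01], "angular": [0, 0, 0.03], "gripper": 0},
    {"linear": [0.97, -0.05, -0.01], "angular": [0, 0, 0.03], "gripper": 0},
    {"linear": [0, 0, 0], "angular": [0, 0, 0], "gripper": 0},
    {"linear": [0, 0, 0], "angular": [0, 0, 0], "gripper": 0}
  ]
}}

```text
clock: 26.1
ee_pos: [465.7, 0.9, 112.6]
tool_rot: [[0.182, 0.983, 0.0], [0.983, -0.182, -0.001], [-0.0, 0.0, -1.0]]
ft_force: [0.7, -0.3, -0.4]
opening: 85.5
grip_force: 0.0
```

```bash
python3 - <<'E'
from h import *
o=get_obs(); print(o["clock"],o["ee_pos"],yaw(o),o["opening"])
i=camera_info("wrist"); im=get_image("wrist")[:,:,::-1].copy()
for d in find_in("wrist","power_brick")[:1]:
    uv=np.array(d["at"])*[640,480]; print(uv.round(),round(d["confidence"],2),px2w(i,uv,30)[0].round(1))
V=im.max(2); 
for th in (90,115):
    m=((V<th)&near(i,467,0,15,66)).astype(np.uint8); m[355:]=0
    m=cv2.morphologyEx(cv2.morphologyEx(m,cv2.MORPH_CLOSE,np.ones((9,9))),cv2.MORPH_OPEN,np.ones((9,9)))
    l,lab,st,_=cv2.connectedComponentsWithStats(m); k=1+np.argmax(st[1:,4]); b=lab==k
    x,q=fit(i,b,pts(108,52,0,30)*[.98,.98,1],(467.5,0.5,1.385),(8,8,.1)); print(st[k],x.round(3),round(q,3))
E
```

```text
26.1 [465.71206151   0.86912294 112.59022553] 1.3874555334962473 85.4527872338565
[324. 244.] 0.94 [470.3   8.2  30. ]
[  275   156    97   188 16981] [467.516   0.913   1.367] 0.949
[  268   156   104   188 17351] [467.185   0.965   1.368] 0.959
```

{"fn": "send_rows", "kwargs": {
  "moves": [
    {"linear": [0.02, 0.07, 0.95], "angular": [0, 0, 0.15], "gripper": 0},
    {"linear": [0, 0, 0.95], "angular": [0, 0, 0], "gripper": 0},
    {"linear": [0, 0, 0.9], "angular": [0, 0, 0], "gripper": 0},
    {"linear": [0, 0, 0.6], "angular": [0, 0, 0], "gripper": 0},
    {"linear": [0, 0, 0.2], "angular": [0, 0, 0], "gripper": 0.2},
    {"linear": [0, 0, 0], "angular": [0, 0, 0], "gripper": 0.6},
    {"linear": [0, 0, 0], "angular": [0, 0, 0], "gripper": 0.6},
    {"linear": [0, 0, 0], "angular": [0, 0, 0], "gripper": 0.6}
  ],
  "newtons": 70
}}

```text
clock: 27.2
ee_pos: [468.0, 1.4, 23.2]
tool_rot: [[0.2, 0.98, 0.001], [0.98, -0.2, -0.0], [0.0, 0.001, -1.0]]
ft_force: [0.7, -0.7, 1.7]
opening: 50.5
grip_force: 77.1
```

{"fn": "send_rows", "kwargs": {
  "moves": [
    {"linear": [0, 0, -0.3], "angular": [0, 0, 0], "gripper": 0.6},
    {"linear": [0, 0, -0.7], "angular": [0, 0, 0], "gripper": 0.6},
    {"linear": [0, 0, -0.9], "angular": [0, 0, 0], "gripper": 0.6},
    {"linear": [0, 0, -0.9], "angular": [0, 0, 0], "gripper": 0.6}
  ]
}}

```text
clock: 27.7
ee_pos: [467.7, 1.5, 94.4]
tool_rot: [[0.2, 0.98, 0.001], [0.98, -0.2, -0.0], [0.0, 0.001, -1.0]]
ft_force: [1.2, -0.5, -3.4]
opening: 50.4
grip_force: 76.8
```

```bash
python3 - <<'E'
from h import *
o=get_obs(); print(o["clock"],o["opening"])
plan(618,-147.5,100,1.685)
E
```

```text
27.7 50.35746026066744
8 rows to [ 618.  -147.5  100. ] 1.685
([-0.58, 0.89, -0.03], -0.33)
([-0.61, 0.86, -0.03], -0.33)
([-0.65, 0.84, -0.03], -0.33)
([-0.68, 0.81, -0.03], -0.33)
([-0.71, 0.78, -0.03], -0.33)
([-0.74, 0.75, -0.03], -0.33)
([-0.77, 0.72, -0.03], -0.33)
([-0.8, 0.69, -0.03], -0.33)
```

{"fn": "send_rows", "kwargs": {
  "moves": [
    {"linear": [-0.58, 0.89, -0.03], "angular": [0, 0, -0.33], "gripper": 0.6},
    {"linear": [-0.61, 0.86, -0.03], "angular": [0, 0, -0.33], "gripper": 0.6},
    {"linear": [-0.65, 0.84, -0.03], "angular": [0, 0, -0.33], "gripper": 0.6},
    {"linear": [-0.68, 0.81, -0.03], "angular": [0, 0, -0.33], "gripper": 0.6},
    {"linear": [-0.71, 0.78, -0.03], "angular": [0, 0, -0.33], "gripper": 0.6},
    {"linear": [-0.74, 0.75, -0.03], "angular": [0, 0, -0.33], "gripper": 0.6},
    {"linear": [-0.77, 0.72, -0.03], "angular": [0, 0, -0.33], "gripper": 0.6},
    {"linear": [-0.8, 0.69, -0.03], "angular": [0, 0, -0.33], "gripper": 0.6}
  ]
}}

```text
clock: 28.7
ee_pos: [618.5, -148.0, 99.7]
tool_rot: [[-0.116, 0.993, 0.001], [0.993, 0.116, -0.0], [-0.0, 0.001, -1.0]]
ft_force: [0.5, 0.2, -1.8]
opening: 50.3
grip_force: 76.8
```

{"fn": "send_rows", "kwargs": {
  "moves": [
    {"linear": [0, 0, 0], "angular": [0, 0, 0], "gripper": 0.6},
    {"linear": [0, 0, 0], "angular": [0, 0, 0], "gripper": 0.6}
  ]
}}

```text
clock: 28.95
ee_pos: [617.5, -147.0, 99.0]
tool_rot: [[-0.115, 0.993, -0.0], [0.993, 0.115, 0.0], [0.0, -0.0, -1.0]]
ft_force: [0.5, 0.7, -3.7]
opening: 50.6
grip_force: 76.8
```

```bash
python3 - <<'E'
from h import *
o=get_obs(); print(o["clock"],o["ee_pos"],yaw(o),o["opening"])
i=camera_info("wrist"); im=get_image("wrist")[:,:,::-1].copy(); H,S,V=cv2.split(cv2.cvtColor(im,cv2.COLOR_BGR2HSV))
w=(S>70)&(H>5)&(H<35)&(V>50)&near(i,618,-147,10,100); ys,xs=np.nonzero(w); print("wood",xs.min(),xs.max(),ys.min(),ys.max())
s=sil(i,pts(146,72,0,22)*[.97,.97,1],618,-147.5,1.685)>.5; ys,xs=np.nonzero(s); print("model",xs.min(),xs.max(),ys.min())
for r in (ys.min()+8,ys.min()+20,ys.min()+35): print(r,np.nonzero(w[r])[0][[0,-1]] if w[r].any() else None,np.nonzero(s[r])[0][[0,-1]])
plan(618,-147.5,33,1.685)
E
```

```text
28.95 [ 617.47643617 -147.02116523   98.97014406] 1.685655600128866 50.624746081407764
wood 251 394 118 179
model 249 392 125
133 [252 394] [249 391]
145 [257 389] [250 391]
160 [257 388] [250 390]
3 rows to [ 618.  -147.5   33. ] 1.685
([-0.01, 0.01, 0.88], 0.0)
```

{"fn": "send_rows", "kwargs": {
  "moves": [
    {"linear": [0.03, 0.05, 0.9], "angular": [0, 0, 0], "gripper": 0.6},
    {"linear": [0, 0, 0.8], "angular": [0, 0, 0], "gripper": 0.6},
    {"linear": [0, 0, 0.7], "angular": [0, 0, 0], "gripper": 0.6},
    {"linear": [0, 0, 0.2], "angular": [0, 0, 0], "gripper": 0.6},
    {"linear": [0, 0, 0.07], "angular": [0, 0, 0], "gripper": 0.6},
    {"linear": [0, 0, 0], "angular": [0, 0, 0], "gripper": 0.6}
  ]
}}

```text
clock: 29.75
ee_pos: [619.3, -146.6, 32.5]
tool_rot: [[-0.115, 0.993, 0.001], [0.993, 0.115, -0.0], [-0.0, 0.001, -1.0]]
ft_force: [0.2, 1.1, -2.3]
opening: 50.8
grip_force: 76.8
```

{"fn": "send_rows", "kwargs": {
  "moves": [
    {"linear": [0, 0, 0.05], "angular": [0, 0, 0], "gripper": 0.6},
    {"linear": [0, 0, 0], "angular": [0, 0, 0], "gripper": 0.6},
    {"linear": [0, 0, 0], "angular": [0, 0, 0], "gripper": 0},
    {"linear": [0, 0, 0], "angular": [0, 0, 0], "gripper": 0},
    {"linear": [0, 0, -0.5], "angular": [0, 0, 0], "gripper": 0},
    {"linear": [0, 0, -1], "angular": [0, 0, 0], "gripper": 0},
    {"linear": [0, 0, -1], "angular": [0, 0, 0], "gripper": 0},
    {"linear": [0, 0, -1], "angular": [0, 0, 0], "gripper": 0}
  ]
}}

```text
clock: 30.75
ee_pos: [619.0, -146.5, 120.2]
tool_rot: [[-0.115, 0.993, 0.001], [0.993, 0.115, -0.0], [-0.001, 0.001, -1.0]]
ft_force: [0.9, -0.4, 0.3]
opening: 85.3
grip_force: 0.0
```

{"fn": "send_rows", "kwargs": {
  "moves": [
    {"linear": [0, 0, -0.9], "angular": [0, 0, 0], "gripper": 0},
    {"linear": [0, 0, 0], "angular": [0, 0, 0], "gripper": 0}
  ]
}}

```text
clock: 31.0
ee_pos: [620.1, -146.8, 144.3]
tool_rot: [[-0.115, 0.993, 0.006], [0.993, 0.115, -0.002], [-0.002, 0.006, -1.0]]
ft_force: [-0.1, 0.7, 0.3]
opening: 85.7
grip_force: 0.0
```

```bash
python3 - <<'E'
from chk import *
o=get_obs(); print(o["clock"],o["ee_pos"],yaw(o),o["opening"])
check((146,72),(108,52),22,30,(618.5,-147,1.685),100,lambda H,S,V:(V<100)&(S<90))
i=camera_info("wrist")
for t,z in (("power_brick",38),("brick_rest",8)):
    for d in find_in("wrist",t)[:1]: uv=np.array(d["at"])*[640,480]; print(t,uv.round(),px2w(i,uv,z)[0].round(1))
# top camera: everything in place?
im=get_image("top"); i=camera_info("top"); cv2.imwrite("pics/topend.png",im[:,:,::-1])
for t,z in [("power_brick",38),("old_phone",21),("usb_stick",17),("tealight",23),("brick_rest",14),("phone_rest",10),("stick_rest",10),("tealight_rest",10),("mug",95),("tin",58)]:
    print(t,[(px2w(i,np.array(d["at"])*[640,480],z)[0,:2].round().tolist(),round(d["confidence"],2)) for d in find_in("top",t)[:2]])
E
```

```text
31.0 [ 620.10153436 -146.82728636  144.30283891] 1.6860705612122069 85.66784116144458
rest [ 619.359 -144.889    1.686] 0.938 [259 120 117 228]
obj [ 619.942 -148.172    1.685] 0.927 [276 156  85 169]
power_brick [322. 236.] [ 620.7 -139.7   38. ]
brick_rest [315. 151.] [610.8 -92.2   8. ]
power_brick [([612.0, -130.0], 0.74)]
old_phone [([429.0, -297.0], 0.88)]
usb_stick [([627.0, 152.0], 0.67), ([658.0, -378.0], 0.55)]
tealight [([425.0, 263.0], 0.57)]
brick_rest [([592.0, -133.0], 0.53)]
phone_rest [([399.0, -320.0], 0.94)]
stick_rest [([618.0, 153.0], 0.79)]
tealight_rest [([403.0, 246.0], 0.64)]
mug [([639.0, 368.0], 0.9)]
tin [([649.0, -367.0], 0.87)]
```

```bash
python3 - <<'E'
from h import *
w=camera_info("wrist"); o=get_obs(); T=np.array(o["tool_rot"]); M=R.from_rotvec(np.ravel(w["rvec"])).as_matrix()
Mt=M@T; ct=T.T@(-M.T@np.ravel(w["tvec"])-o["ee_pos"])
c,s=np.cos(-.343),np.sin(-.343); T4=np.array([[.942,-.336,.005],[-.336,-.942,.003],[.004,-.004,-1]]); M4=Mt@T4.T
C=np.array([426.26,254.31,99.18])+T4@ct; i=dict(w,rvec=R.from_matrix(M4).as_rotvec(),tvec=-M4@C)
im=cv2.imread("pics/w4.png"); H,S,V=cv2.split(cv2.cvtColor(im,cv2.COLOR_BGR2HSV)); n=near(i,425,253,8,48)
al=cv2.morphologyEx((((S>70)&(H>5)&(H<35)&(V>50))&n).astype(np.uint8),cv2.MORPH_CLOSE,np.ones((15,15)))
l,lab,st,_=cv2.connectedComponentsWithStats(al); k=1+np.argmax(st[1:,4]); print(st[k])
print("rest",fit(i,lab==k,pts(66,66,0,11,True),(425,253,0)))
for uv,z in (((324.5,262.5),23),((325,268),15)): print("tealight",px2w(i,uv,z))
e=np.zeros((480,640),np.uint8); cv2.ellipse(e,(324,268),(35,38),0,0,360,1,-1); print(fit(i,e>0,pts(37,37,8,23,True),(425,253,0)))
E
```

```text
[  263   200   117   114 10298]
rest (array([ 4.23519460e+02,  2.54631213e+02, -4.97782209e-02]), np.float64(0.9566308907162282))
tealight [[425.48382209 251.91355334  23.        ]]
tealight [[419.88186333 253.56303796  15.        ]]
(array([ 4.20960803e+02,  2.53789230e+02, -1.52892227e-01]), np.float64(0.9493947634557461))
```

```bash
python3 -c "
from station import *
print(job_done())"
```

```text
the job is handed in; nothing more can be done
None
```

I handed the job in at about 31 s on the robot clock. The brick, phone, USB stick and tealight are each on their own rest, within about 3 mm of centre by my camera fits. The mug and tin show no movement beyond camera error (about 5 mm). No verdict was returned.

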